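Load the galley's warming plate and shut its fiddle bar

TASK

Get the ship's warming plate ready for the watch: stand every small lidded pot upright on its black glass, fully inside the rails. The loose front bar is solid steel and must never be carried through the air: walk it end over end to the plate, standing it first on the end nearest the plate, laying it over, then standing it on its other end and laying it over into the two spring clips in front of the plate, and push it down until it is clicked home in both. Only then turn the thermostat clockwise to its stop; do not disturb the tin, dish, sponge and salt jar standing about.

Things in the scene. Friction and masses are not known exactly. Their poses are not given: they have to be found in the camera images.
- plate: Warming plate set in the counter: black glass 150 mm deep (x) by 180 mm wide (y), steel frame. Origin: centre of the glass, at counter level; glass top 6 mm up. x points to its back, away from the open front; y to its left. Rails round back and sides only: inner faces at x = 75, y = +-90 mm, tops 28 mm up. Right of it (y -102 to -186) a control panel, 6 mm high.
- hot (a point): Centre of the top of the glass of the warming plate; axes as the plate's.
- seat (a point): Where the bar's centre lies when home: plate x = -115, y = 0 mm, 13 mm above the counter; the bar then lies on the counter along the plate's y, in both clips. The clips have no floor.
- clip_l (a point): Left spring clip, open at the top: two fixed cheeks 26 mm apart along plate x (42 over all, 56 at the spring barrels), 20 mm wide along y, 40 mm high, then lips flaring to 42 mm apart at 51 mm up. A sprung steel ball (radius 8 mm, 3 mm proud) in each cheek, 31 mm up, snaps over the bar's top edge: about 10 N down per clip. This point: midway between the balls, 38 mm left of the seat. Its own weight does not press it in level.
- clip_r (a point): Right spring clip, the same, 38 mm right (plate -y) of the seat.
- bar: Loose front bar: solid steel, 24 wide (x), 170 long (y), 26 mm high (z), 0.8 kg, black rubber ends. Origin: its centre. Starts flat on the counter left of the plate, roughly in line with the clips, centre 370-420 mm from the seat, -y end towards the plate. Stands alone on either end if plumb. Stood up and laid over it lies 196 mm further on.
- bar_a (a point): Centre of the bar's +y end face (at the start the end away from the plate).
- bar_b (a point): Centre of the bar's -y end face (at the start the end nearest the plate).
- thermostat (a joint): Angle of the thermostat knob, rad: 0 = fully anticlockwise (off), 2.7 = clockwise end stop (full heat); grows as the knob turns clockwise seen from above. It stays where it is left.
- thermostat_grip (a point): On the vertical axis of the thermostat knob, 43 mm above the counter; turns with it. The grip is an upright black bar 14 mm thick, 42 mm long along this point's x axis, from 20 to 50 mm above the counter, on a disc of 22 mm radius.
- pot1: One of two to four identical small lidded steel pots (None if absent): body 60 mm across and 44 mm high, upright black lid knob 18 mm across on top from 44 to 66 mm. About 0.22 kg, all in one piece. Origin: centre of its underside, z up. At the start upright on the counter, left of the plate.
- pot2: One of two to four identical small lidded steel pots (None if absent): body 60 mm across and 44 mm high, upright black lid knob 18 mm across on top from 44 to 66 mm. About 0.22 kg, all in one piece. Origin: centre of its underside, z up. At the start upright on the counter, left of the plate.
- pot3: One of two to four identical small lidded steel pots (None if absent): body 60 mm across and 44 mm high, upright black lid knob 18 mm across on top from 44 to 66 mm. About 0.22 kg, all in one piece. Origin: centre of its underside, z up. At the start upright on the counter, left of the plate.
- pot4: One of two to four identical small lidded steel pots (None if absent): body 60 mm across and 44 mm high, upright black lid knob 18 mm across on top from 44 to 66 mm. About 0.22 kg, all in one piece. Origin: centre of its underside, z up. At the start upright on the counter, left of the plate.
- tin: Bystander, to be left alone: flat food tin, 66 mm across, 36 mm high. Origin: centre of its underside.
- ramekin: Bystander, to be left alone: white ceramic dish, 72 mm across, 36 mm high. Origin: centre of its underside.
- sponge: Bystander, to be left alone: yellow sponge, 50 x 85 x 28 mm. Origin: centre of its underside.
- salt: Bystander, to be left alone: blue-capped salt jar 60 mm across, 60 mm high. Origin: centre of its underside.
Mind the look-alikes: they are no part of the job. What is shaped like the pot1 but orange is not meant. Leave any pink look-alike of the pot2 alone.

How it is judged (in metres and radians):
On the way, in this order (a step that is already met when the one before it is completed fails the run):
1. the bar stands upright on the end that was nearest the plate (angle between bar's own y axis and vertical below 0.15 rad and z of bar_b in the frame of plate below 0.012 m and z of bar_a in the frame of plate above 0.15 m), for 0.1 s.
2. it has been laid over towards the plate: flat on the counter, its other end now leading and within 240 mm of the seat, its centre at least 80 mm from where it started (height (world z) of bar below 0.02 m and angle between bar's own y axis and vertical between 1.45 and 1.69 rad and distance of bar from where it was at the start of the episode above 0.08 m and horizontal distance between bar_a and seat below 0.24 m), for 0.1 s.
3. the bar stands upright on its other end (angle between bar's own y axis and vertical above 2.99 rad and z of bar_a in the frame of plate below 0.012 m and z of bar_b in the frame of plate above 0.15 m), for 0.1 s.
4. the bar lies clicked home in both clips (horizontal distance between bar and seat below 0.02 m and angle between the y axis of bar and the y axis of plate, either way round below 0.06 rad and z of each of bar_a, bar_b in the frame of plate below 0.0175 m), for 0.2 s.
5. the thermostat is at its clockwise stop (value of joint thermostat above 2.6 rad), for 0.2 s.
At the end, for the whole second after the job is handed in: Every pot present stands upright (within 6 degrees) and at rest on the glass, its whole base within the rails; the bar lies at rest along the clips, both ends down on the counter (within 4.5 mm), its centre within 20 mm of the seat; the thermostat is within 0.1 rad of its clockwise stop (all of step 4 and value of joint thermostat above 2.6 rad and linear speed of each of bar, pot1, pot2, pot3, pot4 below 0.03 m/s and x of pot1 in the frame of plate between -0.048 and 0.048 m and y of pot1 in the frame of plate between -0.063 and 0.063 m and z of each of pot1, pot2, pot3, pot4 in the frame of plate below 0.01 m and angle between each of pot1, pot2, pot3, pot4's own z axis and vertical below 0.1 rad and x of pot2 in the frame of plate between -0.048 and 0.048 m and y of pot2 in the frame of plate between -0.063 and 0.063 m and x of pot3 in the frame of plate between -0.048 and 0.048 m and y of pot3 in the frame of plate between -0.063 and 0.063 m and x of pot4 in the frame of plate between -0.048 and 0.048 m and y of pot4 in the frame of plate between -0.063 and 0.063 m); the robot touches nothing.
It fails at once if the bar is carried: both of its ends are more than 70 mm above the counter (height (world z) of each of bar_a, bar_b above 0.07 m).
It fails at once if a bystander is pushed more than 50 mm away or knocked over (distance of any of tin, ramekin, sponge, salt from where it was at the start of the episode above 0.05 m or angle between any of tin, ramekin, sponge, salt's own z axis and vertical above 0.6 rad).
Of pot1, pot2, pot3, pot4 only 2 to 4 are there at a start; the rules pass over those that are not, and their reading is None.
At some moment in a run one of pot1, pot2, pot3, pot4 may be knocked a few centimetres aside while the robot is not near it.
Once in a run the grip may slacken for a moment while it holds something.
It also fails if it takes over 210 s, if anything falls off the work surface, if the arm or the gripper's body presses on something with over 40 N, if the wrist force passes 120 N, or if a joint passes its speed limit or range.

ROBOT

A 6-joint arm with a two-finger parallel gripper is mounted at the origin on the work surface. World frame = base frame: x ahead of the robot, y to its left, z up, the work surface at z = 0. Lengths are in mm, angles in degrees, forces in N, time in s.
With the tool pointing down it reaches from about 350 to 850 mm from the base axis. Payload 8.1 kg.
Tool frame: the origin (TCP) lies midway between the tips of the shut fingers; the grasp point (between the pads) lies 19 mm behind it; z points along the fingers, y is the line along which they close (so a half turn about z gives the same grasp; the last joint's range is limited). The gripper opens to 85 mm and grips with 20 to 120 N. Pads are 22 mm wide; open, the fingers measure 114 mm over their backs; the gripper's body (76 mm by 85 mm) begins 54 mm behind the grasp point. The pads swing forward as they close: fully open they stand 13 mm farther back than shut.
Start: joints at [-70.841, 7.471, 85.268, -0, 87.261, -4.893], TCP at [244.567, -547.898, 231.292] pointing down, gripper open.
Joint ranges: [-169.43, 169.43], [-51.17, 129.36], [1.28, 143.12], [-76.62, 256.62], [0, 156.53], [-152.29, 152.29]. Speed limits (degrees/s): [136.94, 136.94, 159.86, 180, 180, 180].

INTERFACE

Orientations are given as [roll, pitch, yaw] about the fixed x, y, z axes, in that order (R = Rz(yaw) Ry(pitch) Rx(roll)).
In Python, from bench import r gives the robot as it stands. The module is installed in compiled form; this text tells all that it offers.
- The arm moves only by the tool jog_arm, never from a script. Its argument "rows" is a list of rows, each a list of 2 entries, a list of its own where there are three numbers: the shift along the tool's x, y, z in mm, then the turn, a rotation vector about the tool's x, y, z in rad. A call has 1 to 10 rows; each row is the pose to reach, as a shift and turn from the pose commanded when the call began, along the tool's axes at that moment; what a row does not reach only later rows make up. A row lasts 1/10 s, in which the tool goes at most 50 mm and 8.59 degrees, less where a joint would pass 70% of its speed; a pose out of reach is approached as far as the arm can. A call with a gripper value outside its range is refused whole. "grip" is the finger opening in mm, from 0 to 85.4, set as the call begins (left out, the last holds). The fingers move at their own pace and stop on an object; "force" is the grip in N (left out, the last holds). Time passes only in rows, so rows that repeat a pose let the fingers close. It gives the time, the measured TCP pose, the force, the opening and the grip force at its end, in the units of the state.
- r.sense(): the state, without advancing time (a new reading comes with each control period).
- r.snapshot(name): name is "side" or "top"; returns (picture, depth): 420x560x3 uint8, blue, green, red; 420x560 float32, mm along the optical axis (not along the pixel's ray), 0 where there is no reading.
- r.camera_params(name): a dict with "fx", "fy", "cx", "cy" (pixels), "pose" (4x4, takes a point from camera to world coordinates). Camera axes: x right, y down, z forward; pixel columns grow to the right and rows downward; lengths in mm; the calibration is good to about 2 mm. A picture is of the moment at which its call begins. camera_params takes no time and is no camera call.
- r.hand_in(): hands the job in; it is judged then, once.
The state is a dict: "time": time; "joint_pos": joint angles; "qd": joint speeds; "joint_efforts": joint torques, N m; "tool_pos": TCP position; "tcp_rot": TCP orientation; "ft_force": force on the tool from outside, world axes, zero at the start; "wrist_torque": the same for the moment, N m; "finger_gap": finger opening in mm; "grip_force": force on a finger pad.
Only numpy, scipy, OpenCV 4.12 (cv2) and the standard library are available. Lean on these libraries where they do the work, as an engineer would, in place of code of your own. Each camera call takes 0.05 s, during which the arm holds its last target. There are 200 camera calls.

## Working session

There is one attempt and no reset: what is moved stays moved. The work goes in short steps, Python scripts to look and compute and a tool call to move; the robot and the scene stay as the last step left them, time stands still between calls to the robot, and variables do not carry over. Pictures are saved under pics/ and viewed, at most 14 in all, crops included, and the job is handed in when it is done.

Besides the shell and the picture viewer there is one more tool, called by a JSON object that holds its "api" and its "payload". jog_arm: Moves the arm, as the interface text tells. Its arguments: {"type":"object","properties":{"rows":{"type":"array"},"grip":{"type":"number"},"force":{"type":"number"}},"required":["rows"]}

```bash
mkdir -p pics
python3 - <<'E'
from bench import r
import cv2,numpy as np
s=r.sense();print(s)
for n in ("top","side"):
    p,d=r.snapshot(n);cv2.imwrite(f"pics/{n}0.png",p);np.save(f"pics/{n}0.npy",d)
    print(n,r.camera_params(n))
E
```

```text
{'time': 0.0, 'joint_pos': array([-7.08428197e+01,  7.51570631e+00,  8.53279617e+01,  3.60976201e-05,
        8.72629133e+01, -4.89239296e+00]), 'qd': array([ 0.13364782, -0.07640812, -0.01434775, -0.08160283,  0.02027562,
       -0.09457261]), 'joint_efforts': array([ 1.02787017e-03, -5.69402039e+01, -5.00548768e+01,  6.58815270e-05,
        1.51193870e-02, -3.05209042e-06]), 'tool_pos': array([ 244.36263944, -547.38432537,  230.250837  ]), 'tcp_rot': array([-1.7989381e+02, -9.1256639e-03,  2.4049563e+01]), 'ft_force': array([ 0.52680622, -0.72533046,  0.26774694]), 'wrist_torque': array([ 0.01132098, -0.02099238, -0.00313548]), 'grip_force': 0.0, 'finger_gap': 85.20900386861362}
top {'fx': 536.6993448539929, 'fy': 536.6993448539929, 'cx': 275.65917569176753, 'cy': 212.89959366132805, 'pose': array([[-9.00161554e-03, -9.98028022e-01,  6.21211572e-02,
         4.49433796e+02],
       [-9.99909493e-01,  8.36259007e-03, -1.05391083e-02,
        -3.98091744e+01],
       [ 9.99883168e-03, -6.22104038e-02, -9.98012970e-01,
         1.38700653e+03],
       [ 0.00000000e+00,  0.00000000e+00,  0.00000000e+00,
         1.00000000e+00]])}
side {'fx': 425.21401510133575, 'fy': 425.21401510133575, 'cx': 280.4141359772261, 'cy': 211.93706102510293, 'pose': array([[-9.54969187e-01, -1.48878203e-01,  2.56649824e-01,
         2.52048109e+02],
       [-2.96454876e-01,  4.43263025e-01, -8.45950588e-01,
         9.03317067e+02],
       [ 1.21802255e-02, -8.83941837e-01, -4.67438200e-01,
         5.90435409e+02],
       [ 0.00000000e+00,  0.00000000e+00,  0.00000000e+00,
         1.00000000e+00]])}
```

View pics/top0.png

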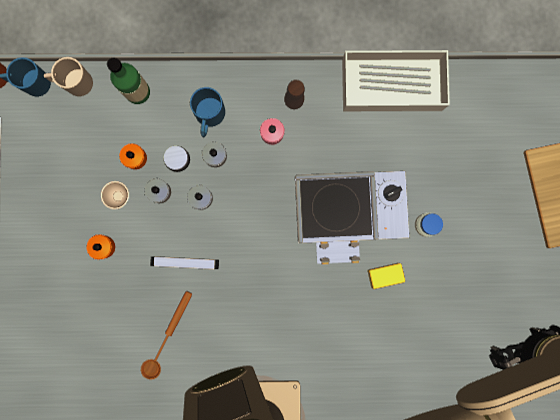

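View pics/side0.png

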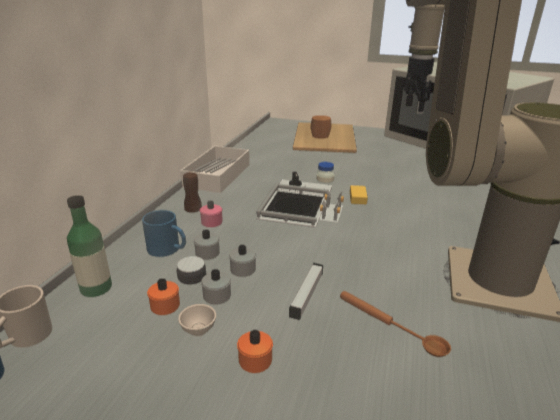

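The top view shows three steel pots at about (213,154), (157,190) and (200,197). The bar is at (185,263), the plate at (336,208), the clips at (325/353,252) and the knob at (392,192). Next I'll measure these.

```bash
cat > h.py <<'E'
import numpy as np,cv2
from bench import r
from scipy.spatial.transform import Rotation as R
def px2w(n,u,v,z):
    c=r.camera_params(n);P=c["pose"];d=P[:3,:3]@np.array([(u-c["cx"])/c["fx"],(v-c["cy"])/c["fy"],1])
    return P[:3,3]+d*(z-P[2,3])/d[2]
def w2px(n,p):
    c=r.camera_params(n);P=c["pose"];q=P[:3,:3].T@(np.array(p)-P[:3,3])
    return c["fx"]*q[0]/q[2]+c["cx"],c["fy"]*q[1]/q[2]+c["cy"]
def cloud(n,d):
    c=r.camera_params(n);v,u=np.mgrid[:420,:560];q=np.stack([(u-c["cx"])/c["fx"]*d,(v-c["cy"])/c["fy"]*d,d],-1)
    return q@c["pose"][:3,:3].T+c["pose"][:3,3]
def tcp():
    s=r.sense();return s["tool_pos"],R.from_euler("xyz",s["tcp_rot"],degrees=True)
def shift(target):  # world mm -> tool axes
    p,Rt=tcp();return Rt.inv().apply(np.array(target)-p).round(1)
E
python3 - <<'E'
from h import *
p=cv2.imread("pics/top0.png");d=np.load("pics/top0.npy");C=cloud("top",d)
def box(u0,u1,v0,v1,z0,z1):
    c=C[v0:v1,u0:u1].reshape(-1,3);return c[(c[:,2]>z0)&(c[:,2]<z1)]
for n,(u,v) in dict(p1=(213,154),p2=(157,190),p3=(200,197),tin=(176,158),ram=(115,195),pink=(272,131),or1=(133,156),or2=(100,247)).items():
    a=box(u-14,u+15,v-14,v+15,32,50);k=box(u-12,u+13,v-14,v+13,58,70)
    m=lambda a:None if len(a)<4 else cv2.minEnclosingCircle(a[:,:2].astype(np.float32))
    print(n,len(a),m(a),m(k))
a=box(140,230,245,280,20,32);print("bar",cv2.minAreaRect(a[:,:2].astype(np.float32)),a.mean(0))
a=box(295,375,170,245,20,34);print("rails",cv2.minAreaRect(a[:,:2].astype(np.float32)))
for z0,z1 in((22,60),(44,60)):
    a=box(310,365,240,268,z0,z1);print("clips",len(a),a[:,:].min(0),a.max(0))
a=box(375,412,175,220,44,56);print("knob",len(a),cv2.minAreaRect(a[:,:2].astype(np.float32)),a.mean(0))
# glass dark
g=p.max(2);m=((g<60)*255).astype(np.uint8);m[:,:290]=0;m[:,380:]=0;m[:170]=0;m[245:]=0
cs=max(cv2.findContours(m,0,2)[0],key=cv2.contourArea);b=cv2.boxPoints(cv2.minAreaRect(cs));print(np.array([px2w("top",*q,6)[:2] for q in b]).round(1))
for n,(x,y,w,h) in dict(a=(290,165,125,110),b=(80,135,150,140)).items():
    cv2.imwrite(f"pics/c{n}.png",cv2.resize(p[y:y+h,x:x+w],None,fx=5,fy=5,interpolation=cv2.INTER_CUBIC))
E
```

```text
p1 374 ((686.052978515625, 101.69104766845703), 31.287471771240234) ((685.95458984375, 101.78816986083984), 8.841386795043945)
p2 399 ((594.2262573242188, 245.8470916748047), 31.745546340942383) ((594.2786254882812, 245.24497985839844), 9.633293151855469)
p3 406 ((576.8944091796875, 138.78564453125), 31.38641357421875) ((576.848388671875, 138.54689025878906), 8.844947814941406)
tin 421 ((677.6055297851562, 199.60556030273438), 30.51132583618164) None
ram 171 ((583.5490112304688, 351.4652099609375), 35.852352142333984) None
pink 376 ((745.362060546875, -45.45976257324219), 31.801069259643555) ((743.5691528320312, -45.93682861328125), 8.60806941986084)
or1 399 ((682.3219604492188, 308.7201232910156), 31.846567153930664) ((682.3816528320312, 308.25299072265625), 8.932707786560059)
or2 423 ((453.48876953125, 387.9829406738281), 31.244789123535156) ((453.1444396972656, 388.8594665527344), 9.590193748474121)
bar ((411.6976013183594, 179.14886474609375), (169.98275756835938, 24.122737884521484), 86.58634948730469) [411.77629961 178.18648175  26.3446425 ]
rails ((544.7677612304688, -208.40493774414062), (184.53054809570312, 203.87425231933594), 2.1110076904296875)
clips 224 [ 406.32926834 -261.22334308   22.30064396] [ 463.61820629 -163.88181892   57.60070735]
clips 108 [ 411.13578201 -260.02538807   44.00135603] [ 463.35638345 -163.88181892   57.60070735]
knob 91 ((585.2438354492188, -351.36224365234375), (13.494659423828125, 43.04207992553711), 26.168502807617188) [ 584.70896067 -349.80548994   50.03443605]
[[ 550.  -127.7]
 [ 631.2 -210.4]
 [ 548.7 -290.6]
 [ 468.1 -207.8]]
```

View pics/ca.png

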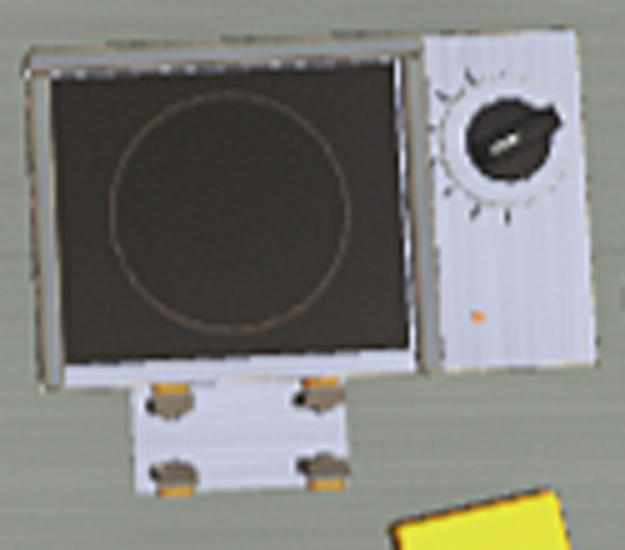

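The crop shows the plate square, rails at the back and sides, the clips at crop x 172 and 322, and the knob pointer at the upper right, about 26° off. From this the seat is about (435,-212) with yaw 2.1°. Walking the bar with small twists while it stands upright lines up almost exactly.

```bash
cat >> h.py <<'E'
def mv(xyz,yaw):
    p,Rt=tcp();t=R.from_euler("xyz",[180,0,yaw],degrees=True)
    print("shift",Rt.inv().apply(np.array(xyz)-p).round(1).tolist(),"turn",(Rt.inv()*t).as_rotvec().round(3).tolist())
E
python3 - <<'E'
from h import *
print(px2w("top",335.8,207.2,6),px2w("top",387,276,28),px2w("top",188,293,5))
mv([490,-120,230],60);mv([415.7,246,110],86.6);mv([415.7,246,40],86.6)
E
```

```text
[ 548.84206542 -209.86438656    6.        ] [ 372.10554486 -333.74642482   28.        ] [332.50908026 171.16925733   5.        ]
shift [398.5, -290.2, 0.9] turn [-0.002, -0.001, -0.627]
shift [479.8, -654.5, 121.5] turn [-0.001, -0.001, -1.092]
shift [479.8, -654.4, 191.5] turn [-0.001, -0.001, -1.092]
```

{"api": "jog_arm", "payload": {"rows": [[[398,-290,0],[0,0,-0.6]],[[398,-290,0],[0,0,-0.6]],[[398,-290,0],[0,0,-0.6]],[[398,-290,0],[0,0,-0.6]],[[398,-290,0],[0,0,-0.6]],[[398,-290,0],[0,0,-0.6]],[[398,-290,0],[0,0,-0.6]],[[398,-290,0],[0,0,-0.6]],[[479.8,-654.5,120],[0,0,-1.092]],[[479.8,-654.5,120],[0,0,-1.092]]], "grip": 60, "force": 25}}

```text
time: 1.1
tool_pos: [437.9, -102.7, 205.0]
tcp_rot: [180.0, -0.0, 76.0]
ft_force: [1.1, 0.4, -0.6]
finger_gap: 59.7
grip_force: 0.0
```

Run:
```python
from h import *
print(tcp()[0],r.sense()["tcp_rot"],r.sense()["time"]);mv([415.7,246,60],86.6)
```

```text
[ 437.90097982 -102.67285205  204.95092596] [ 1.79989835e+02 -8.49192494e-03  7.59778594e+01] 1.1
shift [332.9, -106.0, 145.0] turn [0.0, -0.0, -0.185]
```

{"api": "jog_arm", "payload": {"rows": [[[333,-106,130],[0,0,-0.185]],[[333,-106,130],[0,0,-0.185]],[[333,-106,130],[0,0,-0.185]],[[333,-106,130],[0,0,-0.185]],[[333,-106,130],[0,0,-0.185]],[[333,-106,130],[0,0,-0.185]],[[333,-106,130],[0,0,-0.185]],[[333,-106,130],[0,0,-0.185]],[[333,-106,130],[0,0,-0.185]],[[333,-106,130],[0,0,-0.185]]]}}

```text
time: 2.1
tool_pos: [417.2, 244.2, 74.9]
tcp_rot: [-179.9, 0.1, 86.3]
ft_force: [0.3, 0.7, 0.1]
finger_gap: 60.4
grip_force: 0.0
```

Run:
```python
from h import *
p,d=r.snapshot("side");cv2.imwrite("pics/s1.png",p)
print(tcp()[0],r.sense()["tcp_rot"]);mv([415.7,246,2.5],86.6)
```

```text
[417.72508491 243.73546177  75.35466999] [-1.79983558e+02  3.20549078e-02  8.62365041e+01]
shift [2.2, -2.1, 72.9] turn [-0.0, 0.001, -0.006]
```

View pics/s1.png

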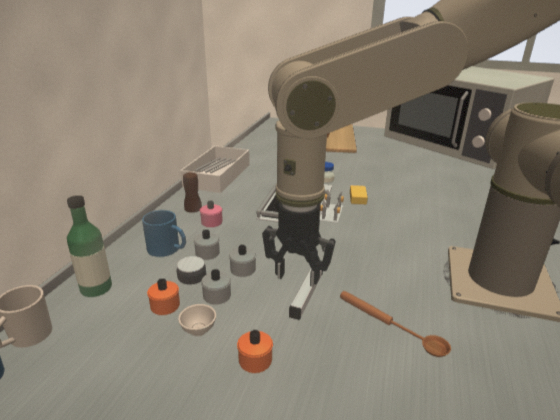

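The gripper straddles the bar's near end at about (300,275). I'll go down and grip.

{"api": "jog_arm", "payload": {"rows": [[[2,-2,40],[0,0,-0.006]],[[2,-2,60],[0,0,-0.006]],[[2,-2,70],[0,0,-0.006]],[[2,-2,72.5],[0,0,-0.006]],[[2,-2,72.5],[0,0,-0.006]],[[2,-2,72.5],[0,0,-0.006]]]}}

```text
time: 2.75
tool_pos: [417.2, 246.6, 4.4]
tcp_rot: [179.9, -0.1, 86.5]
ft_force: [0.5, 0.5, -0.2]
finger_gap: 60.0
grip_force: 0.0
```

{"api": "jog_arm", "payload": {"rows": [[[0,0,0],[0,0,0]],[[0,0,0],[0,0,0]],[[0,0,0],[0,0,0]],[[0,0,0],[0,0,0]],[[0,0,0],[0,0,0]],[[0,0,0],[0,0,0]],[[0,0,0],[0,0,0]]], "grip": 0, "force": 25}}

```text
time: 3.45
tool_pos: [416.0, 246.7, 3.6]
tcp_rot: [180.0, -0.0, 86.5]
ft_force: [-2.4, 0.0, 6.1]
finger_gap: 23.6
grip_force: 24.5
```

{"api": "jog_arm", "payload": {"rows": [[[-1,0,-7],[0,0,0]],[[-1.8,0,-13.3],[0,0,0]],[[-3,0,-20],[0,0,0]],[[-4.7,0,-26.4],[0,0,0]],[[-6.6,0,-33],[0,0,0]],[[-8.8,0,-39.1],[0,0,0]],[[-14,0,-51.5],[0,0,0]],[[-14,0,-51.5],[0,0,0]]]}}

```text
time: 4.25
tool_pos: [416.4, 232.4, 56.6]
tcp_rot: [179.8, -0.1, 86.5]
ft_force: [0.1, -0.9, -5.6]
finger_gap: 23.5
grip_force: 25.1
```

Run:
```python
from h import *
p,d=r.snapshot("side");cv2.imwrite("pics/s2.png",cv2.resize(p[190:350,200:400],None,fx=4,fy=4)[:600])
print(r.sense())
```

```text
{'time': 4.3, 'joint_pos': array([ 2.30304803e+01, -2.49615258e+00,  1.14698262e+02,  9.10676576e-04,
        6.76338060e+01,  2.64940794e+01]), 'qd': array([ 0.35623871,  0.99482262,  0.26276568,  0.4177328 , -1.00682081,
        0.15726239]), 'joint_efforts': array([ -0.74064525, -44.45493579, -46.30629301,  -0.35884967,
         0.45946048,  -0.05535321]), 'tool_pos': array([416.24476347, 232.58685935,  55.90255115]), 'tcp_rot': array([ 1.79853523e+02, -7.39536547e-02,  8.65361500e+01]), 'ft_force': array([ 1.43966772,  1.4050397 , -2.47392715]), 'wrist_torque': array([ 0.13718738, -0.1328498 ,  0.05361761]), 'grip_force': 25.456729531288147, 'finger_gap': 23.38284296865508}
```

View pics/s2.png

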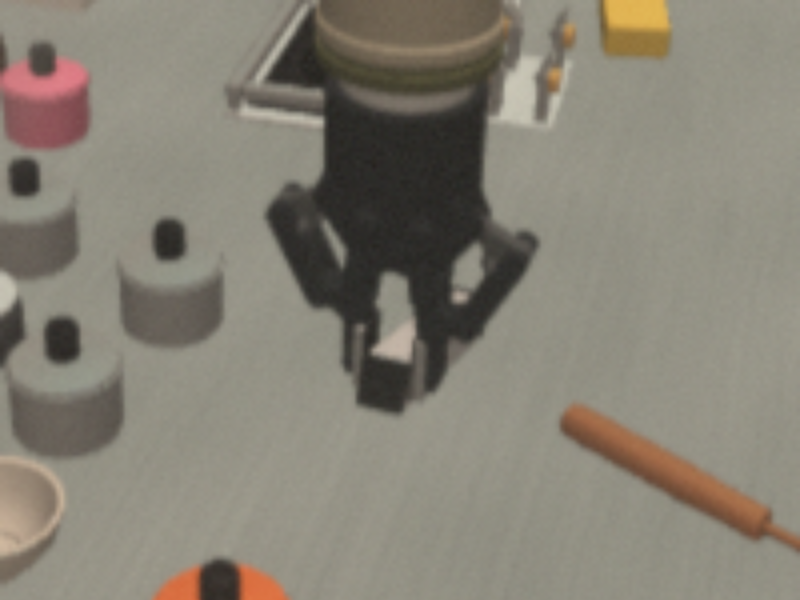

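The bar pivots freely in the pads. I'll continue the arc.

{"api": "jog_arm", "payload": {"rows": [[[-6,0,-12],[0,0,0]],[[-13.5,0,-23],[0,0,0]],[[-22,0,-34],[0,0,0]],[[-31,0,-44],[0,0,0]],[[-41,0,-53],[0,0,0]],[[-51.5,0,-61],[0,0,0]],[[-63,0,-68],[0,0,0]],[[-74.6,0,-74],[0,0,0]],[[-87,0,-79],[0,0,0]],[[-100,0,-83],[0,0,0]]]}}

```text
time: 5.3
tool_pos: [409.0, 131.5, 137.7]
tcp_rot: [-180.0, 0.0, 86.6]
ft_force: [-0.0, 0.6, -8.8]
finger_gap: 23.3
grip_force: 25.4
```

{"api": "jog_arm", "payload": {"rows": [[[-13,0,-2.5],[0,0,0]],[[-26,0,-4.5],[0,0,0]],[[-40,0,-5.2],[0,0,0]],[[-53,0,-5.2],[0,0,0]],[[-53,0,-5.2],[0,0,0]],[[-53,0,-5.2],[0,0,0]]]}}

```text
time: 5.9
tool_pos: [405.8, 79.2, 142.4]
tcp_rot: [-180.0, -0.0, 86.5]
ft_force: [0.8, 0.5, -8.8]
finger_gap: 23.6
grip_force: 25.4
```

Run:
```python
from h import *
p,d=r.snapshot("side");cv2.imwrite("pics/s3.png",cv2.resize(p[150:350,200:400],None,fx=3,fy=3)[:600])
C=cloud("side",d)
s=r.sense();print(s["tool_pos"],s["ft_force"],s["wrist_torque"],s["finger_gap"])
```

```text
[405.80694428  79.51167793 142.47466506] [ 0.63038336  0.24096523 -8.20976753] [ 0.22007599 -0.03590535  0.01209921] 23.27009008092573
```

View pics/s3.png

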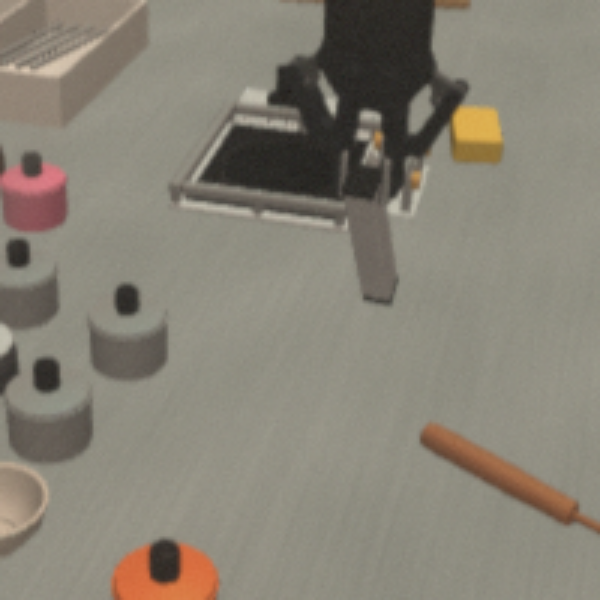

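The bar is nearly upright but looks to lean a little. I'll measure it from the depth.

```bash
cat >> h.py <<'E'
def barfit(c0,z0,z1,rad=60,n="side"):
    p,d=r.snapshot(n);C=cloud(n,d).reshape(-1,3)
    m=(np.hypot(C[:,0]-c0[0],C[:,1]-c0[1])<rad)&(C[:,2]>z0)&(C[:,2]<z1);q=C[m]
    for a in range(int(z0),int(z1),20):
        s=q[(q[:,2]>=a)&(q[:,2]<a+20)]
        if len(s)>5: print(a,len(s),s.mean(0).round(1),s.min(0).round(1),s.max(0).round(1))
    return q
E
python3 - <<'E'
from h import *
q=barfit((406,80),-5,135)
E
```

```text
-5 1167 [405.2  82.1   1.5] [346.9  20.3  -2. ] [464.9 139.2   4.9]
15 36 [400.7  28.4  26. ] [390.2  22.7  18.2] [412.7  34.6  35. ]
35 52 [400.2  39.1  45.4] [390.5  25.1  35. ] [415.5  46.7  55. ]
55 57 [399.9  48.3  64.5] [390.   22.8  55.1] [414.5  59.   74.7]
75 68 [400.7  60.2  84.5] [391.   36.   75.1] [415.8  70.5  94.7]
95 70 [401.4  71.9 105.2] [391.8  50.8  95.2] [416.3  82.6 114.6]
115 72 [402.   84.4 125.2] [392.4  56.1 115.3] [416.8  94.7 134.9]
```

The bar leans 29.6° because pad friction holds it, and its foot is slightly off the counter. I'll turn the tool by that angle to make it plumb.

{"api": "jog_arm", "payload": {"rows": [[[0.9,0,-0.2],[0,0.09,0]],[[1.8,0,-0.4],[0,0.18,0]],[[2.7,0,-0.6],[0,0.27,0]],[[3.6,0,-0.9],[0,0.36,0]],[[4.5,0,-1.2],[0,0.44,0]],[[5.4,0,-1.5],[0,0.516,0]],[[5.4,0,-1.5],[0,0.516,0]],[[5.4,0,-1.5],[0,0.516,0]]]}}

```text
time: 6.8
tool_pos: [406.2, 84.5, 143.7]
tcp_rot: [-179.9, -29.4, 86.5]
ft_force: [0.8, -0.4, -7.3]
finger_gap: 23.8
grip_force: 25.8
```

Run:
```python
from h import *
s=r.sense();print(s["tool_pos"],s["tcp_rot"],s["ft_force"])
q=barfit((406,80),-5,135)
```

```text
[406.20532925  84.46413392 143.66982326] [-179.94168803  -29.42122368   86.48353703] [ 0.7848403  -0.44207992 -7.32143862]
-5 1003 [403.9  87.7   1.9] [346.9  20.4  -1.5] [464.6 139.1  14.9]
15 84 [404.3  95.6  25.1] [393.6  74.6  15.6] [418.6 101.4  35. ]
35 85 [403.7  96.6  45.3] [393.6  76.5  35.4] [416.9 102.5  55. ]
55 97 [404.3  96.7  65.4] [393.5  76.6  55. ] [417.9 103.2  75. ]
75 86 [405.1  98.3  85.2] [393.5  81.8  75.3] [419.3 103.9  94.8]
95 99 [403.6  98.1 105.1] [393.3  75.1  95.2] [417.  104.3 115. ]
115 99 [404.8  98.9 125.1] [393.6  81.8 115.2] [418.6 103.1 134.5]
```

{"api": "jog_arm", "payload": {"rows": [[[-1,0,1.7],[0,0.02,0]],[[-2,0,3.5],[0,0.02,0]],[[-2,0,3.5],[0,0.02,0]]]}}

```text
time: 7.15
tool_pos: [406.0, 85.3, 139.7]
tcp_rot: [-180.0, -30.7, 86.6]
ft_force: [0.2, 0.3, -8.3]
finger_gap: 23.8
grip_force: 25.8
```

{"api": "jog_arm", "payload": {"rows": [[[-1,0,1.7],[0,0,0]],[[-2,0,3.5],[0,0,0]],[[-2,0,3.5],[0,0,0]]]}}

```text
time: 7.45
tool_pos: [407.6, 85.3, 138.6]
tcp_rot: [179.8, -30.8, 86.7]
ft_force: [-3.8, -1.4, 10.7]
finger_gap: 23.3
grip_force: 28.7
```

{"api": "jog_arm", "payload": {"rows": [[[-1,0,1.7],[0,0,0]],[[-2,0,3.5],[0,0,0]],[[-2,0,3.5],[0,0,0]]]}}

```text
time: 7.75
tool_pos: [409.9, 85.5, 138.2]
tcp_rot: [179.4, -30.9, 86.9]
ft_force: [-7.1, -2.9, 33.8]
finger_gap: 23.5
grip_force: 39.1
```

{"api": "jog_arm", "payload": {"rows": [[[2,0,-3.5],[0,0,0]],[[2.6,0,-4.7],[0,0,0]],[[2.6,0,-4.7],[0,0,0]]]}}

```text
time: 8.05
tool_pos: [407.4, 84.9, 138.6]
tcp_rot: [179.8, -30.7, 86.6]
ft_force: [0.0, -2.1, 7.0]
finger_gap: 23.6
grip_force: 27.6
```

Run:
```python
from h import *
s=r.sense();print(s["tool_pos"],s["tcp_rot"],s["ft_force"])
q=barfit((406,85),15,135)
q=barfit((406,85),15,135,n="top")
```

```text
[407.40291573  84.93808625 138.5640567 ] [179.81491995 -30.71694715  86.63614131] [ 0.04688695 -2.12674859  7.0325393 ]
15 79 [404.5  98.6  25.1] [394.8  76.   15.4] [417.8 104.5  34.9]
35 96 [405.   98.5  44.8] [394.1  78.5  35. ] [418.8 105.2  55. ]
55 87 [405.4  99.4  65. ] [394.7  80.9  55.1] [419.4 103.5  74.5]
75 95 [405.1  99.   85. ] [394.4  78.7  75.2] [418.5 103.9  95. ]
95 98 [405.6  99.6 104.9] [394.7  81.3  95. ] [419.9 105.6 114.8]
115 98 [405.2  98.9 124.8] [394.7  79.1 115. ] [420.1 104.3 135. ]
15 6 [404.6  72.6  22. ] [398.1  72.   15.3] [411.1  73.2  29.6]
75 6 [407.8  73.1  80.4] [398.5  72.6  75.1] [415.   74.3  89.4]
95 8 [409.7  73.2 101.5] [401.2  72.8  96.3] [418.1  73.7 106.4]
115 9 [409.2  73.6 123.7] [399.6  72.7 116.9] [418.7  74.3 133.3]
```

The bar is plumb at centre (406.5, 86). I'll release it and regrip with the opposite tilt, so it can be laid over almost rigidly.

```bash
cat >> h.py <<'E'
def rel(poses,start=None):
    """poses: list of (xyz, tilt, yaw); tilt>0 leans wrist to -y side (euler pitch=-tilt). start: commanded pose or measured"""
    if start is None: p,Rt=tcp()
    else: p=np.array(start[0]);Rt=R.from_euler("xyz",[180,-start[1],start[2]],degrees=True)
    o=[]
    for x,t,y in poses:
        T=R.from_euler("xyz",[180,-t,y],degrees=True)
        o.append([Rt.inv().apply(np.array(x)-p).round(1).tolist(),(Rt.inv()*T).as_rotvec().round(3).tolist()])
    print(o);return o
def tooldir(t,y): return R.from_euler("xyz",[180,-t,y],degrees=True).apply([0,0,1])
E
python3 - <<'E'
from h import *
P=np.array([406.5,86,151])
rel([(P+11*tooldir(t,86.6),t,86.6) for t in (22,14,6,-2,-10,-18,-26,-34,-40,-40)])
E
```

```text
[[[5.5, -1.0, 0.7], [0.003, -0.152, 0.0]], [[4.0, -1.0, 0.4], [0.003, -0.292, 0.0]], [[2.6, -1.0, -0.2], [0.003, -0.432, -0.0]], [[1.3, -1.0, -0.9], [0.003, -0.571, -0.0]], [[0.0, -1.0, -1.8], [0.003, -0.711, -0.001]], [[-1.1, -1.0, -2.9], [0.003, -0.85, -0.001]], [[-2.0, -1.0, -4.1], [0.003, -0.99, -0.001]], [[-2.7, -1.0, -5.5], [0.003, -1.13, -0.001]], [[-3.2, -1.0, -6.5], [0.003, -1.234, -0.001]], [[-3.2, -1.0, -6.5], [0.003, -1.234, -0.001]]]
```

{"api": "jog_arm", "payload": {"rows": [[[0,0,0],[0,0,0]],[[0,0,0],[0,0,0]],[[0,0,0],[0,0,0]]], "grip": 42}}

```text
time: 8.45
tool_pos: [405.9, 85.2, 137.0]
tcp_rot: [-179.9, -30.7, 86.5]
ft_force: [0.4, 0.2, -0.6]
finger_gap: 42.3
grip_force: 0.0
```

{"api": "jog_arm", "payload": {"rows": [[[5.5,0,-0.5],[0,-0.152,0]],[[4,0,-0.8],[0,-0.292,0]],[[2.6,0,-1.2],[0,-0.432,0]],[[1.3,0,-2],[0,-0.571,0]],[[0,0,-3],[0,-0.711,0]],[[-1.1,0,-4],[0,-0.85,0]],[[-2,0,-5.2],[0,-0.99,0]],[[-2.7,0,-6.5],[0,-1.13,0]],[[-3.2,0,-7.5],[0,-1.234,0]],[[-3.2,0,-7.5],[0,-1.234,0]]]}}

```text
time: 9.45
tool_pos: [404.2, 79.3, 139.5]
tcp_rot: [-179.6, 40.3, 87.0]
ft_force: [-1.1, -0.4, -0.9]
finger_gap: 42.1
grip_force: 0.0
```

Run:
```python
from h import *
s=r.sense();print(s["tool_pos"],s["tcp_rot"],s["ft_force"])
q=barfit((406,85),15,165,50)
p,d=r.snapshot("side");cv2.imwrite("pics/s4.png",cv2.resize(p[130:330,200:400],None,fx=3,fy=3)[:600])
```

```text
[404.23821353  79.28228919 139.52784867] [-179.57769385   40.28667421   87.02745245] [-1.14568934 -0.39843451 -0.90987356]
15 91 [404.8  98.1  24.9] [394.5  75.3  15.1] [418.5 103.7  34.9]
35 91 [405.4  98.2  45.3] [393.9  78.9  35.1] [419.6 103.1  54.9]
55 91 [404.8  98.2  65.3] [393.9  77.   55.2] [418.9 104.2  74.8]
75 96 [405.2  97.8  85.1] [394.3  78.5  75.4] [419.2 103.8  94.9]
95 95 [405.   97.8 104.8] [394.4  77.6  95.6] [419.6 103.8 114.7]
115 102 [405.2  98.3 124.9] [394.3  80.3 115.3] [418.7 104.1 135. ]
135 166 [405.8  96.6 146.3] [370.5  74.3 135.1] [439.9 105.5 155. ]
155 68 [408.8 101.  159.7] [370.8  80.9 155.3] [437.7 115.3 165. ]
```

View pics/s4.png

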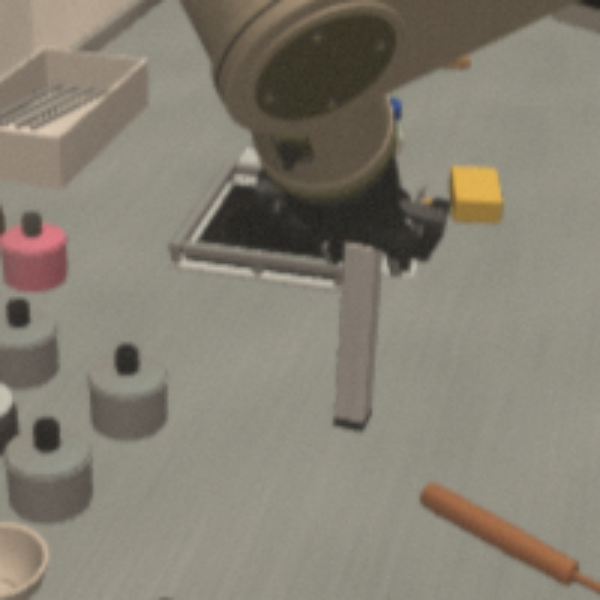

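The bar stands free on the end that was nearest the plate, at crop (355,335). Next: grip, twist and lay it over.

Run:
```python
from h import *
B=np.array([406.,86.4]);H=148.;S2=np.array([431.2,-114.5])
tr=(S2-B)/np.linalg.norm(S2-B);yaw=90+np.degrees(np.arctan2(tr[0],-tr[1]));print(yaw)
P=np.array([*B,H])
a=[(P+11*tooldir(-40,y),-40,y) for y in (88.5,91,93.5,95.5,yaw,yaw)];rel(a)
def lay(f):
    c,s=np.cos(np.radians(f)),np.sin(np.radians(f));t=min(0,-40+f)
    P=np.array([*(B+tr*(13-13*c+H*s)),H*c+13*s+1]);return (P+11*tooldir(t,yaw),t,yaw)
st=a[-1]
rel([lay(f) for f in (4,9,14,19,24,29,34,39,44,49)],st)
rel([lay(f) for f in (54,59,64,69,74,78,82,86,90,90)],lay(49))
```

```text
97.14958572111499
[[[1.5, 0.4, 0.9], [-0.023, -0.001, -0.023]], [[1.5, 0.7, 0.9], [-0.051, -0.002, -0.057]], [[1.5, 1.0, 0.9], [-0.079, -0.002, -0.09]], [[1.5, 1.2, 0.9], [-0.101, -0.002, -0.117]], [[1.5, 1.4, 0.9], [-0.12, -0.002, -0.139]], [[1.5, 1.4, 0.9], [-0.12, -0.002, -0.139]]]
[[[-8.2, 0.0, 5.4], [0.0, 0.07, -0.0]], [[-16.9, 0.0, 13.9], [0.0, 0.157, 0.0]], [[-24.9, -0.0, 23.1], [0.0, 0.244, 0.0]], [[-32.1, 0.0, 33.0], [0.0, 0.332, 0.0]], [[-38.3, 0.0, 43.5], [0.0, 0.419, 0.0]], [[-43.6, -0.0, 54.4], [0.0, 0.506, 0.0]], [[-48.0, 0.0, 65.8], [0.0, 0.593, 0.0]], [[-51.3, -0.0, 77.5], [0.0, 0.681, 0.0]], [[-54.2, 0.0, 90.0], [0.0, 0.698, 0.0]], [[-56.1, -0.0, 102.8], [0.0, 0.698, 0.0]]]
[[[-8.9, 0.0, 9.4], [0.0, 0.0, 0.0]], [[-17.0, -0.0, 19.5], [0.0, 0.0, 0.0]], [[-24.2, -0.0, 30.3], [0.0, 0.0, 0.0]], [[-30.3, -0.0, 41.7], [0.0, 0.0, 0.0]], [[-35.5, -0.0, 53.6], [0.0, 0.0, 0.0]], [[-38.9, -0.0, 63.4], [0.0, 0.0, 0.0]], [[-41.6, 0.0, 73.4], [0.0, 0.0, 0.0]], [[-43.6, 0.0, 83.6], [0.0, 0.0, 0.0]], [[-44.8, -0.0, 93.9], [0.0, 0.0, 0.0]], [[-44.8, -0.0, 93.9], [0.0, 0.0, 0.0]]]
```

{"api": "jog_arm", "payload": {"rows": [[[0,0,0],[0,0,0]],[[0,0,0],[0,0,0]],[[0,0,0],[0,0,0]],[[0,0,0],[0,0,0]],[[0,0,0],[0,0,0]]], "grip": 0}}

```text
time: 10.05
tool_pos: [406.2, 78.3, 142.9]
tcp_rot: [179.9, 40.0, 86.5]
ft_force: [0.5, 0.6, 2.8]
finger_gap: 23.7
grip_force: 29.6
```

{"api": "jog_arm", "payload": {"rows": [[[0,0.3,0],[-0.03,0,-0.035]],[[0,0.6,0],[-0.06,0,-0.07]],[[0,1,0],[-0.09,0,-0.105]],[[0,1.4,0],[-0.12,0,-0.14]],[[0,1.4,0],[-0.12,0,-0.14]],[[0,1.4,0],[-0.12,0,-0.14]]]}}

```text
time: 10.65
tool_pos: [407.7, 78.6, 142.9]
tcp_rot: [179.7, 40.0, 97.1]
ft_force: [1.2, 0.2, 6.8]
finger_gap: 23.7
grip_force: 29.8
```

Run:
```python
from h import *
s=r.sense();print(s["tool_pos"],s["tcp_rot"],s["ft_force"])
q=barfit((406,85),15,135,50)
H=151.;tr=np.array([0.1246,-0.9922]);yaw=97.15;B=np.array([406.,86.4])
def lay(f):
    c,s=np.cos(np.radians(f)),np.sin(np.radians(f));t=min(0,-40+f)
    P=np.array([*(B+tr*(13-13*c+H*s)),H*c+13*s]);return (P+11*tooldir(t,yaw),t,yaw)
rel([lay(f) for f in (4,9,14,19,24,29,34,39,44,49)],lay(0))
rel([lay(f) for f in (54,59,64,69,74,78,82,86,89,89)],lay(49))
```

```text
[407.68402762  78.64374645 142.90088351] [179.73291192  40.001352    97.06530591] [1.21906191 0.17920163 6.80626883]
15 80 [404.9 100.2  24.6] [393.6  78.9  15.1] [417.5 106.1  34.9]
35 81 [404.8  99.9  45. ] [393.5  85.9  35. ] [416.2 104.   55. ]
55 84 [404.9  99.8  65.4] [393.8  78.3  55. ] [417.5 105.   74.6]
75 81 [404.2  99.8  85.3] [393.7  76.1  75.1] [416.1 105.2  95. ]
95 88 [404.8  99.5 104.9] [393.7  78.3  95.2] [417.  104.9 114.9]
115 87 [404.3  99.8 125.1] [393.4  75.4 115. ] [415.7 103.5 134.9]
[[[-7.7, 0.0, 6.4], [0.0, 0.07, 0.0]], [[-16.6, 0.0, 15.0], [0.0, 0.157, 0.0]], [[-24.8, 0.0, 24.4], [0.0, 0.244, 0.0]], [[-32.1, 0.0, 34.5], [0.0, 0.332, -0.0]], [[-38.4, 0.0, 45.2], [0.0, 0.419, 0.0]], [[-43.9, 0.0, 56.4], [0.0, 0.506, 0.0]], [[-48.3, 0.0, 68.0], [0.0, 0.593, -0.0]], [[-51.7, 0.0, 80.0], [0.0, 0.681, 0.0]], [[-54.6, 0.0, 92.7], [0.0, 0.698, 0.0]], [[-56.6, 0.0, 105.8], [0.0, 0.698, 0.0]]]
[[[-9.1, 0.0, 9.6], [0.0, 0.0, 0.0]], [[-17.3, 0.0, 20.0], [0.0, 0.0, 0.0]], [[-24.6, 0.0, 31.0], [0.0, 0.0, 0.0]], [[-30.9, 0.0, 42.6], [0.0, 0.0, 0.0]], [[-36.1, 0.0, 54.8], [0.0, 0.0, 0.0]], [[-39.6, 0.0, 64.8], [0.0, 0.0, 0.0]], [[-42.3, 0.0, 75.0], [0.0, 0.0, 0.0]], [[-44.3, 0.0, 85.4], [0.0, 0.0, 0.0]], [[-45.3, 0.0, 93.2], [0.0, 0.0, 0.0]], [[-45.3, 0.0, 93.2], [0.0, 0.0, 0.0]]]
```

{"api": "jog_arm", "payload": {"rows": [[[-7.7,0,6],[0,0.07,0]],[[-16.6,0,14.5],[0,0.157,0]],[[-24.8,0,24],[0,0.244,0]],[[-32,0,34],[0,0.332,0]],[[-38.5,0,45],[0,0.419,0]],[[-44,0,56],[0,0.506,0]],[[-48,0,68],[0,0.593,0]],[[-51.7,0,80],[0,0.681,0]],[[-54.6,0,92.5],[0,0.698,0]],[[-56.6,0,105.5],[0,0.698,0]]]}}

```text
time: 11.7
tool_pos: [421.1, -33.5, 97.3]
tcp_rot: [179.9, 0.0, 97.0]
ft_force: [1.1, -2.2, 1.6]
finger_gap: 23.7
grip_force: 29.5
```

Run:
```python
from h import *
s=r.sense();print(s["tool_pos"],s["tcp_rot"],s["ft_force"],s["wrist_torque"])
q=barfit((412,30),8,100,75)
```

```text
[421.09560789 -33.4797853   97.28737312] [1.79879572e+02 4.57672663e-03 9.70032182e+01] [ 1.13325698 -2.24092275  1.63446109] [-0.00022291  0.0312448   0.02711159]
8 75 [405.9  83.   21.4] [394.9  58.5   8.1] [418.4  91.3  28. ]
28 121 [408.1  69.4  38.1] [396.1  37.3  28.2] [420.7  85.2  47.9]
48 131 [411.   47.6  57.9] [398.8  25.1  48. ] [424.4  66.6  67.9]
68 118 [413.3  25.   78. ] [401.4  -9.7  68.7] [426.5  39.4  87.5]
88 73 [415.9   7.6  93.8] [404.3  -4.1  88.1] [428.1  18.8  99.6]
```

{"api": "jog_arm", "payload": {"rows": [[[-9,0,9.6],[0,0,0]],[[-17.3,0,20],[0,0,0]],[[-24.6,0,31],[0,0,0]],[[-31,0,42.6],[0,0,0]],[[-36,0,55],[0,0,0]],[[-39.6,0,65],[0,0,0]],[[-42.3,0,75],[0,0,0]],[[-44.3,0,85],[0,0,0]],[[-45.3,0,92],[0,0,0]],[[-45.3,0,92],[0,0,0]]]}}

```text
time: 12.75
tool_pos: [425.9, -76.4, 4.3]
tcp_rot: [-180.0, -0.1, 97.1]
ft_force: [0.8, -1.3, -3.6]
finger_gap: 23.6
grip_force: 27.4
```

Run:
```python
from h import *
s=r.sense();print(s["tool_pos"],s["tcp_rot"],s["ft_force"],s["wrist_torque"])
p,d=r.snapshot("side");C=cloud("side",d).reshape(-1,3)
for y in range(-40,85,20):
    q=C[(abs(C[:,0]-418)<25)&(C[:,1]>y)&(C[:,1]<y+20)&(C[:,2]>15)&(C[:,2]<60)]
    if len(q):print(y,len(q),q[:,0].mean(),np.percentile(q[:,2],[10,50,90]).round(1))
```

```text
[425.88510806 -76.37148301   4.3306032 ] [-1.79995279e+02 -5.70929182e-02  9.71234423e+01] [ 0.75585614 -1.27079385 -3.55953598] [-0.19740549 -0.19612904 -0.13396698]
-40 37 418.9445112119867 [30.  31.8 33. ]
-20 45 417.63940754501334 [29.5 31.4 33.5]
0 46 414.37821383693984 [28.9 30.3 31.7]
20 47 411.78460708388985 [27.6 29.6 31.2]
40 52 410.80969432597834 [26.8 28.6 29.5]
60 81 407.1528805660343 [18.4 26.2 28.3]
80 2 413.5104310767152 [20.5 24.2 27.9]
```

{"api": "jog_arm", "payload": {"rows": [[[-2,0,0],[0,0,0]],[[-4,0,0],[0,0,0]],[[-6.5,0,0],[0,0,0]],[[-6.5,0,2],[0,0,0]],[[-6.5,0,2.5],[0,0,0]]]}}

```text
time: 13.3
tool_pos: [428.0, -83.7, 3.5]
tcp_rot: [179.9, 0.0, 97.1]
ft_force: [-0.9, -2.3, -2.9]
finger_gap: 23.7
grip_force: 27.6
```

{"api": "jog_arm", "payload": {"rows": [[[0,0,0],[0,0,0]],[[0,0,0],[0,0,0]],[[0,0,0],[0,0,0]],[[0,0,-20],[0,0,0]],[[0,0,-60],[0,0,0]],[[100,0,-110],[0,0,0]],[[150,0,-110],[0,0,0]],[[200,0,-110],[0,0,0]]], "grip": 45}}

```text
time: 14.1
tool_pos: [410.9, 59.3, 107.5]
tcp_rot: [179.7, 0.0, 97.0]
ft_force: [1.2, 0.4, -0.5]
finger_gap: 45.0
grip_force: 0.0
```

```bash
cat >> h.py <<'E'
def barflat(u=(140,340),v=(235,290)):
    p,d=r.snapshot("top");C=cloud("top",d);cv2.imwrite("pics/t.png",p)
    c=C[v[0]:v[1],u[0]:u[1]].reshape(-1,3);c=c[(c[:,2]>18)&(c[:,2]<34)]
    print(len(c),cv2.minAreaRect(c[:,:2].astype(np.float32)),c.mean(0),c[:,2].min());return c
E
python3 - <<'E'
from h import *
print(tcp()[0]);c=barflat((210,310))
E
```

```text
[410.88706365  59.338658   107.53809152]
433 ((432.2472839355469, -63.62767028808594), (48.27946090698242, 139.72413635253906), 22.3397159576416) [429.55908623 -54.50982688  26.76394526] 18.758397374596598
```

{"api": "jog_arm", "payload": {"rows": [[[50,0,0],[0,0,0]],[[100,0,0],[0,0,0]],[[120,0,0],[0,0,0]],[[120,0,0],[0,0,0]]]}}

```text
time: 14.55
tool_pos: [394.5, 179.6, 105.4]
tcp_rot: [179.9, -0.0, 97.4]
ft_force: [-0.2, -0.9, 0.6]
finger_gap: 45.0
grip_force: 0.0
```

Run:
```python
from h import *
print(tcp()[0]);c=barflat((210,295))
g=c[(c[:,2]>23)&(c[:,2]<31)&(c[:,0]<450)];print(len(g),cv2.minAreaRect(g[:,:2].astype(np.float32)))
p=cv2.imread("pics/t.png");cv2.imwrite("pics/t1.png",cv2.resize(p[140:290,130:430],None,fx=2.6,fy=2.6))
```

```text
[394.53339148 179.63086093 105.38530287]
627 ((421.6674499511719, -17.17205047607422), (24.1080379486084, 168.76625061035156), 7.176242828369141) [421.66682815 -16.5664498   26.81494332] 18.616756441495454
541 ((421.7371826171875, -17.160568237304688), (23.97624397277832, 168.7643585205078), 7.155664920806885)
```

View pics/t1.png

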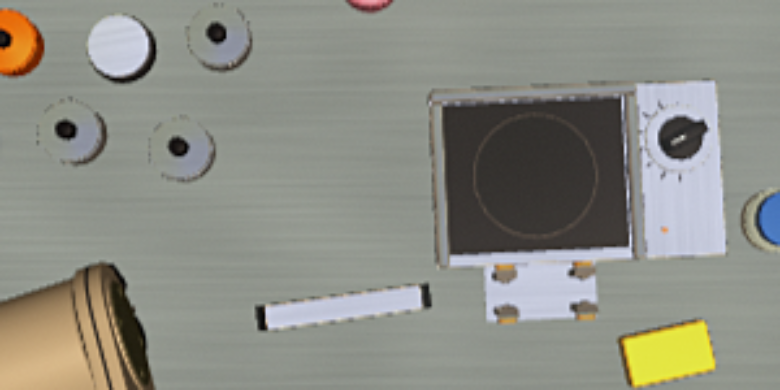

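The bar lies flat with its other end leading, at crop (345,305), centre (421.7,-17.2) and yaw 7.2°. Next I'll grip its rear end.

Run:
```python
from h import *
rel([([413.2,50.3,100],0,97.15),([413.2,50.3,2.5],0,97.15)])
```

```text
[[[-129.1, 2.0, 5.3], [0.002, 0.0, 0.003]], [[-129.1, 1.8, 102.8], [0.002, 0.0, 0.003]]]
```

{"api": "jog_arm", "payload": {"rows": [[[-45,2,5],[0,0,0]],[[-90,2,5],[0,0,0]],[[-129,2,10],[0,0,0]],[[-129,2,40],[0,0,0]],[[-129,2,75],[0,0,0]],[[-129,2,95],[0,0,0]],[[-129,2,101],[0,0,0]],[[-129,2,101.5],[0,0,0]],[[-129,2,101.5],[0,0,0]]]}}

```text
time: 15.5
tool_pos: [414.0, 49.0, 4.8]
tcp_rot: [179.8, 0.0, 97.1]
ft_force: [-0.1, -0.4, 1.2]
finger_gap: 45.2
grip_force: 0.0
```

{"api": "jog_arm", "payload": {"rows": [[[0,0,0],[0,0,0]],[[0,0,0],[0,0,0]],[[0,0,0],[0,0,0]],[[0,0,0],[0,0,0]],[[0,0,0],[0,0,0]],[[0,0,0],[0,0,0]]], "grip": 0, "force": 25}}

```text
time: 16.1
tool_pos: [414.0, 49.5, 5.1]
tcp_rot: [179.8, 0.0, 97.1]
ft_force: [-3.0, -1.8, 7.8]
finger_gap: 23.7
grip_force: 24.6
```

Run:
```python
from h import *
# stand-up: pivot = a lower edge; P at L from pivot, h=13 ; z offset TCP=P-11
p,_=tcp();print(p)
L=155.;h=p[2]+11;Pv=p[:2]-L*np.array([-0.1246,0.9922]);u=np.array([-0.1246,0.9922]);yaw=97.15
def st(th):
    c,s=np.cos(np.radians(th)),np.sin(np.radians(th));t=max(0,min(30,(th-50)*30/35)) if th<85 else 30+(th-85)*0
    t=max(0,th-60)
    P=np.array([*(Pv+u*(L*c-h*s)),L*s+h*c-0.5]);return (P+11*tooldir(t,yaw),t,yaw)
T=[3,6,10,15,20,25,30,35,40,45,50,55,60,65,70,74,78,82,86,90]
rel([st(t) for t in T[:10]],st(0));rel([st(t) for t in T[10:]],st(45));print(st(90))
```

```text
[414.03720646  49.4518388    5.12775736]
[[[-1.1, 0.0, -8.1], [0.0, 0.0, 0.0]], [[-2.5, 0.0, -16.1], [0.0, 0.0, 0.0]], [[-5.2, 0.0, -26.7], [0.0, 0.0, 0.0]], [[-9.5, 0.0, -39.6], [0.0, 0.0, 0.0]], [[-14.9, 0.0, -52.0], [0.0, 0.0, 0.0]], [[-21.3, 0.0, -64.0], [0.0, 0.0, 0.0]], [[-28.8, 0.0, -75.3], [0.0, 0.0, 0.0]], [[-37.3, 0.0, -86.0], [0.0, 0.0, 0.0]], [[-46.6, 0.0, -95.9], [0.0, 0.0, 0.0]], [[-56.8, 0.0, -104.9], [0.0, 0.0, 0.0]]]
[[[-10.9, 0.0, -8.1], [0.0, 0.0, 0.0]], [[-22.5, 0.0, -15.2], [0.0, 0.0, 0.0]], [[-34.7, 0.0, -21.3], [0.0, 0.0, 0.0]], [[-46.3, 0.0, -26.3], [0.0, 0.087, 0.0]], [[-58.4, 0.0, -30.3], [0.0, 0.175, 0.0]], [[-68.3, 0.0, -32.8], [0.0, 0.244, 0.0]], [[-78.3, 0.0, -34.5], [0.0, 0.314, -0.0]], [[-88.5, 0.0, -35.5], [-0.0, 0.384, -0.0]], [[-98.7, 0.0, -35.9], [-0.0, 0.454, 0.0]], [[-108.8, 0.0, -35.5], [0.0, 0.524, -0.0]]]
(array([ 434.67515431, -114.88389172,  144.97372056]), 30, 97.15)
```

{"api": "jog_arm", "payload": {"rows": [[[-1,0,-8],[0,0,0]],[[-2.5,0,-16],[0,0,0]],[[-5,0,-26],[0,0,0]],[[-9.5,0,-39],[0,0,0]],[[-15,0,-51],[0,0,0]],[[-21,0,-62.5],[0,0,0]],[[-28.5,0,-73.5],[0,0,0]],[[-37,0,-84],[0,0,0]],[[-46,0,-93.5],[0,0,0]],[[-56,0,-102.5],[0,0,0]]]}}

```text
time: 17.1
tool_pos: [420.0, -6.9, 106.9]
tcp_rot: [179.9, 0.0, 97.1]
ft_force: [0.6, -0.3, -7.8]
finger_gap: 23.6
grip_force: 25.0
```

Run:
```python
from h import *
s=r.sense();print(s["tool_pos"],s["tcp_rot"],s["ft_force"],s["wrist_torque"])
p,d=r.snapshot("side");C=cloud("side",d).reshape(-1,3)
for z in range(10,120,20):
    q=C[(abs(C[:,0]-425)<25)&(C[:,1]>-115)&(C[:,1]<20)&(C[:,2]>z)&(C[:,2]<z+20)]
    if len(q):print(z,len(q),q.mean(0).round(1))
```

```text
[419.96186111  -6.91536519 106.93736416] [1.79883127e+02 1.32877388e-02 9.71266830e+01] [ 0.59337235 -0.33908723 -7.83547435] [ 0.24367452  0.02968214 -0.01203697]
10 26 [427.  -79.3  20.5]
30 30 [425.5 -59.3  40.3]
50 30 [422.3 -39.3  60.8]
70 33 [420.4 -19.3  80.6]
90 33 [417.3   2.1  99.7]
110 102 [419.5   8.8 122.4]
```

{"api": "jog_arm", "payload": {"rows": [[[-10.8,0,-6],[0,0,0]],[[-22,0,-12.5],[0,0,0]],[[-34,0,-18.5],[0,0,0]],[[-45.6,0,-23.5],[0,0.087,0]],[[-57.5,0,-27.5],[0,0.175,0]],[[-67,0,-30],[0,0.244,0]],[[-77,0,-31.5],[0,0.314,0]],[[-87,0,-32.5],[0,0.384,0]],[[-97,0,-32.5],[0,0.454,0]],[[-107,0,-32],[0,0.524,0]]]}}

```text
time: 18.15
tool_pos: [433.5, -114.3, 139.0]
tcp_rot: [179.8, -30.1, 97.2]
ft_force: [-1.3, 0.9, -2.3]
finger_gap: 23.3
grip_force: 26.5
```

Run:
```python
from h import *
s=r.sense();print(s["tool_pos"],s["tcp_rot"],s["ft_force"],s["wrist_torque"])
barfit((434,-112),15,135,50)
```

```text
[ 433.4563894  -114.32976918  139.00724444] [179.76186364 -30.07480565  97.21782194] [-1.25486317  0.90010796 -2.29302794] [-0.30473517  0.35648996  0.0794838 ]
15 111 [ 449.9 -107.3   24.7] [ 421.4 -127.6   15.2] [ 483.5 -100.9   34.6]
35 56 [ 431.3 -104.1   45.1] [ 420.8 -110.8   35.3] [ 442.7 -100.8   54.9]
55 59 [ 431.8 -103.    65.2] [ 420.9 -123.1   55. ] [443.7 -97.8  74.4]
75 59 [ 431.3 -101.4   84.6] [ 420.3 -108.5   75.1] [443.6 -96.3  94.7]
95 60 [ 431.3 -100.2  104.7] [ 420.4 -122.9   95. ] [442.6 -95.7 114.5]
115 66 [431.2 -98.8 124.3] [ 419.8 -110.8  115.2] [443.2 -93.9 134.8]
```

{"api": "jog_arm", "payload": {"rows": [[[0.4,0,0],[0,0.035,0]],[[0.5,0,0.5],[0,0.067,0]],[[0.2,0,1],[0,0.067,0]],[[0.2,0,1],[0,0.067,0]]]}}

```text
time: 18.6
tool_pos: [433.8, -112.3, 139.1]
tcp_rot: [179.7, -33.8, 97.3]
ft_force: [-0.7, -2.4, 8.6]
finger_gap: 23.3
grip_force: 27.4
```

Run:
```python
from h import *
s=r.sense();print(s["tool_pos"],s["tcp_rot"],s["ft_force"],s["wrist_torque"])
barfit((434,-112),35,135,30);barfit((434,-112),35,170,40,n="top")
```

```text
[ 433.7611955  -112.27824251  139.09380552] [179.73201506 -33.81347934  97.29741875] [-0.67628554 -2.36380002  8.59399567] [-0.05371926  0.45746669  0.15355003]
35 54 [ 431.9 -103.6   44.3] [ 420.8 -115.6   35.1] [444.6 -99.   54.8]
55 60 [ 431.8 -102.2   64.5] [ 420.9 -126.7   55.1] [443.6 -96.5  74.7]
75 65 [ 431.9 -101.4   84.4] [ 420.2 -118.3   75.3] [444.  -97.3  95. ]
95 60 [431.  -98.8 105.5] [ 420.3 -117.5   96.3] [442.1 -94.3 114.9]
115 66 [431.4 -98.1 125.1] [ 419.9 -116.7  115.2] [443.  -91.3 134.6]
135 24 [ 437.3 -112.7  151.6] [ 412.8 -133.1  145. ] [ 461.  -105.7  154.9]
155 91 [ 435.2 -115.2  164.8] [ 413.  -140.8  155.2] [461.  -95.7 170. ]
```

{"api": "jog_arm", "payload": {"rows": [[[-2,0,-1.4],[0,0,0]],[[-4,0,-2.8],[0,0,0]],[[-6,0,-4.2],[0,0,0]],[[-8,0,-5.6],[0,0,0]],[[-8,0,-5.6],[0,0,0]]]}}

```text
time: 19.2
tool_pos: [434.5, -121.4, 138.0]
tcp_rot: [179.8, -33.9, 97.2]
ft_force: [0.3, 0.1, 5.7]
finger_gap: 23.2
grip_force: 27.1
```

Run:
```python
from h import *
s=r.sense();print(s["tool_pos"],s["tcp_rot"],s["ft_force"],s["wrist_torque"])
barfit((434,-112),35,135,30)
```

```text
[ 434.51350295 -121.42590075  138.00087455] [179.81734317 -33.85328368  97.2322509 ] [0.32768706 0.05444413 5.71063774] [ 0.52743159  0.00460472 -0.06994723]
35 56 [ 432.2 -106.2   44.9] [ 420.8 -113.3   35.2] [ 443.1 -102.2   54.5]
55 64 [ 432.5 -105.9   65.3] [ 421.4 -123.7   55.2] [ 443.8 -100.6   75. ]
75 59 [ 432.  -106.2   84.8] [ 420.8 -114.7   75.2] [ 444.6 -100.4   94.7]
95 66 [ 431.7 -105.8  105.2] [ 421.  -127.    95.1] [ 443.7 -100.5  114.4]
115 63 [ 432.1 -105.   125. ] [ 420.7 -111.   115.8] [ 444.2 -100.3  135. ]
```

Run:
```python
from h import *
p,_=tcp();c=np.array([434.5,-118,0])
o=[]
for f in (0,.25,.5,.75,1,1):
    Rz=R.from_euler("z",-5.2*f,degrees=True)
    o.append((c+Rz.apply(p-c)+np.array([-3.2*f,3.5*f,1.2 if f<1 else 1.0]),33.85,97.2-5.2*f))
rel(o)
```

```text
[[[0.7, 0.0, -1.0], [0.003, -0.0, 0.0]], [[1.5, -0.8, -0.5], [-0.01, -0.0, 0.019]], [[2.3, -1.5, 0.1], [-0.022, -0.0, 0.038]], [[3.1, -2.3, 0.6], [-0.035, -0.0, 0.057]], [[3.8, -3.0, 1.3], [-0.048, -0.0, 0.076]], [[3.8, -3.0, 1.3], [-0.048, -0.0, 0.076]]]
```

{"api": "jog_arm", "payload": {"rows": [[[0,0,0],[0,0,0]],[[0,0,0],[0,0,0]],[[0,0,0],[0,0,0]]], "grip": 0, "force": 90}}

```text
time: 19.55
tool_pos: [434.6, -121.4, 138.2]
tcp_rot: [179.8, -33.8, 97.2]
ft_force: [0.4, 1.0, 6.4]
finger_gap: 22.5
grip_force: 88.3
```

{"api": "jog_arm", "payload": {"rows": [[[0.7,0,-1],[0,0,0]],[[1.5,-0.8,-0.5],[-0.01,0,0.019]],[[2.3,-1.5,0],[-0.022,0,0.038]],[[3.1,-2.3,0.6],[-0.035,0,0.057]],[[3.8,-3,1.3],[-0.048,0,0.076]],[[3.8,-3,1.3],[-0.048,0,0.076]]]}}

```text
time: 20.15
tool_pos: [430.2, -117.8, 138.4]
tcp_rot: [-179.9, -33.8, 91.8]
ft_force: [-0.2, -0.4, -6.1]
finger_gap: 22.3
grip_force: 88.5
```

Run:
```python
from h import *
s=r.sense();print(s["tool_pos"],s["tcp_rot"],s["ft_force"],s["wrist_torque"])
barfit((434,-112),35,135,30)
```

```text
[ 430.17653826 -117.827256    138.39824923] [-179.91649969  -33.84567149   91.83529541] [-0.20867302 -0.37306195 -6.0762847 ] [-0.94381463 -0.16422398 -0.00777265]
35 60 [ 427.8 -104.8   44.8] [ 417.4 -124.7   35.2] [440.  -99.2  54.8]
55 64 [ 428.4 -103.4   64.5] [ 417.8 -116.8   55.1] [441.  -98.1  74.7]
75 67 [ 428.1 -103.1   84.7] [ 417.2 -123.7   75.6] [441.1 -97.2  94.6]
95 68 [ 428.  -102.2  105. ] [ 417.6 -116.4   95. ] [440.5 -97.2 114.5]
115 73 [ 428.5 -102.4  125.2] [ 417.3 -124.5  115.2] [442.  -95.8 135. ]
```

{"api": "jog_arm", "payload": {"rows": [[[0.3,0,0],[0,0.025,0]],[[-0.4,0,1],[0,0.025,0]],[[-0.5,0,1.2],[0,0.025,0]],[[-0.5,0,1.2],[0,0.025,0]]]}}

```text
time: 20.6
tool_pos: [430.5, -117.1, 138.1]
tcp_rot: [-179.9, -35.4, 92.0]
ft_force: [-2.5, 1.5, 5.3]
finger_gap: 21.8
grip_force: 90.0
```

{"api": "jog_arm", "payload": {"rows": [[[0,0,0],[0,0,0]],[[0,0,0],[0,0,0]],[[0,0,0],[0,0,0]]], "grip": 42, "force": 25}}

```text
time: 20.9
tool_pos: [430.9, -117.6, 137.5]
tcp_rot: [-180.0, -35.3, 92.0]
ft_force: [0.5, -0.3, 0.6]
finger_gap: 42.1
grip_force: 0.0
```

Run:
```python
from h import *
s=r.sense();print(s["tool_pos"],s["tcp_rot"],s["ft_force"])
barfit((430,-112),35,135,30)
P=np.array([430.3,-115.5,151])
rel([(P+11*tooldir(t,91.8),t,91.8) for t in (27,19,11,3,-5,-13,-21,-29,-37,-40)])
```

```text
[ 430.91749689 -117.57704467  137.45117285] [-179.9828167   -35.28944902   91.96743655] [ 0.46966866 -0.26231979  0.61248826]
35 66 [428.4 -99.7  45. ] [ 417.4 -123.5   35. ] [441.1 -94.5  55. ]
55 64 [427.6 -99.6  65.1] [ 417.4 -118.5   55.7] [439.9 -94.6  74.7]
75 69 [429.  -99.2  85.4] [ 416.9 -122.9   75.1] [442.1 -93.9  95. ]
95 66 [427.2 -99.  105.4] [ 417.1 -118.2   95.3] [439.9 -93.4 114.9]
115 71 [428.3 -99.5 125. ] [ 417.4 -119.7  115.1] [441.  -94.2 134.7]
[[[8.0, -0.5, 1.0], [-0.002, -0.145, 0.002]], [[6.5, -0.5, 0.7], [-0.002, -0.284, 0.003]], [[5.0, -0.5, 0.2], [-0.001, -0.424, 0.003]], [[3.7, -0.5, -0.5], [-0.001, -0.563, 0.003]], [[2.4, -0.5, -1.5], [-0.001, -0.703, 0.003]], [[1.3, -0.5, -2.5], [-0.001, -0.843, 0.003]], [[0.4, -0.5, -3.7], [-0.001, -0.982, 0.003]], [[-0.4, -0.5, -5.1], [-0.0, -1.122, 0.003]], [[-0.9, -0.5, -6.5], [-0.0, -1.262, 0.003]], [[-1.1, -0.5, -7.1], [-0.0, -1.314, 0.003]]]
```

{"api": "jog_arm", "payload": {"rows": [[[10.5,0,2.7],[0,-0.145,0]],[[9,0,2.4],[0,-0.284,0]],[[7.5,0,1.9],[0,-0.424,0]],[[6.2,0,1.2],[0,-0.563,0]],[[4.9,0,0.2],[0,-0.703,0]],[[3.8,0,-0.8],[0,-0.843,0]],[[2.9,0,-2],[0,-0.982,0]],[[2.1,0,-3.4],[0,-1.122,0]],[[1.6,0,-4.8],[0,-1.262,0]],[[1.4,0,-5.4],[0,-1.314,0]]]}}

```text
time: 21.95
tool_pos: [430.6, -118.2, 142.0]
tcp_rot: [-179.9, 40.3, 92.2]
ft_force: [-0.9, 0.3, -0.4]
finger_gap: 42.2
grip_force: 0.0
```

{"api": "jog_arm", "payload": {"rows": [[[0,0,0],[0,0,0]],[[0,0,0],[0,0,0]],[[0,0,0],[0,0,0]],[[0,0,0],[0,0,0]],[[0,0,0],[0,0,0]],[[0,0,0],[0,0,0]]], "grip": 0}}

```text
time: 22.55
tool_pos: [430.6, -119.9, 142.6]
tcp_rot: [-180.0, 40.0, 91.9]
ft_force: [-0.8, 0.4, -7.8]
finger_gap: 23.4
grip_force: 29.2
```

Run:
```python
from h import *
s=r.sense();print(s["tool_pos"],s["tcp_rot"],s["ft_force"])
q=barfit((430,-112),15,135,30)
p,Rt=tcp();yaw=s["tcp_rot"][2];P0=p-11*tooldir(-40,yaw);print("P0",P0)
H=P0[2];B=P0[:2];tr=np.array([np.cos(np.radians(yaw+180)),np.sin(np.radians(yaw+180))])
def lay(f):
    c,s=np.cos(np.radians(f)),np.sin(np.radians(f));t=min(0,-40+f)
    P=np.array([*(B+tr*(13-13*c+H*s)),H*c+13*s]);return (P+11*tooldir(t,yaw),t,yaw)
rel([lay(f) for f in (4,9,14,19,24,29,34,39,44,49)],lay(0))
rel([lay(f) for f in (53,57,60,63,66)],lay(49));print([l.round(1) for l in (lay(66)[0],lay(90)[0])])
```

```text
[ 430.60104606 -119.90657853  142.55344755] [-179.96795608   39.96140663   91.93011448] [-0.75621553  0.36839339 -7.76182231]
15 66 [ 431.5 -102.7   24.7] [ 418.  -116.5   15.1] [459.5 -97.1  34.7]
35 67 [ 429.3 -101.7   44.4] [ 417.5 -122.5   35. ] [441.9 -96.   54.4]
55 65 [ 428.1 -101.3   65.3] [ 417.9 -119.    55.3] [440.8 -96.3  74.4]
75 67 [ 428.8 -101.4   85.1] [ 417.9 -123.4   75.3] [441.5 -96.5  94.8]
95 68 [ 428.3 -101.7  104.7] [ 417.8 -122.1   95.1] [441.2 -95.5 114.9]
115 73 [ 428.6 -101.6  125.1] [ 417.8 -123.8  115.4] [441.5 -97.1 134.5]
P0 [ 430.42446556 -112.75316057  151.00019742]
[[[-7.7, -0.0, 6.4], [0.0, 0.07, -0.0]], [[-16.6, -0.0, 15.0], [-0.0, 0.157, -0.0]], [[-24.8, 0.0, 24.4], [0.0, 0.244, -0.0]], [[-32.1, 0.0, 34.5], [-0.0, 0.332, 0.0]], [[-38.4, -0.0, 45.2], [0.0, 0.419, 0.0]], [[-43.9, 0.0, 56.4], [0.0, 0.506, 0.0]], [[-48.3, -0.0, 68.0], [-0.0, 0.593, -0.0]], [[-51.7, 0.0, 80.0], [0.0, 0.681, -0.0]], [[-54.6, 0.0, 92.7], [0.0, 0.698, 0.0]], [[-56.6, -0.0, 105.8], [0.0, 0.698, 0.0]]]
[[[-7.3, -0.0, 7.6], [0.0, 0.0, 0.0]], [[-14.1, 0.0, 15.7], [0.0, 0.0, 0.0]], [[-18.8, -0.0, 22.1], [0.0, 0.0, 0.0]], [[-23.2, -0.0, 28.7], [0.0, 0.0, 0.0]], [[-27.2, -0.0, 35.6], [0.0, 0.0, 0.0]]]
[array([ 435.3, -258.3,   62.3]), array([ 435.9, -276.7,    2. ])]
```

{"api": "jog_arm", "payload": {"rows": [[[-7.4,0,7],[0,0.07,0]],[[-16,0,15.8],[0,0.157,0]],[[-24,0,25.2],[0,0.244,0]],[[-31.5,0,35.3],[0,0.332,0]],[[-37.8,0,46],[0,0.419,0]],[[-43.3,0,57.2],[0,0.506,0]],[[-47.7,0,68.8],[0,0.593,0]],[[-51.1,0,80.8],[0,0.681,0]],[[-54,0,93.5],[0,0.698,0]],[[-56,0,106.6],[0,0.698,0]]]}}

```text
time: 23.6
tool_pos: [434.6, -233.5, 97.9]
tcp_rot: [-180.0, 0.1, 91.9]
ft_force: [-2.3, -1.4, 3.1]
finger_gap: 23.3
grip_force: 30.2
```

Run:
```python
from h import *
s=r.sense();print(s["tool_pos"],s["tcp_rot"],s["ft_force"],s["wrist_torque"])
p,d=r.snapshot("side");cv2.imwrite("pics/s5.png",cv2.resize(p[120:270,230:400],None,fx=4,fy=4))
C=cloud("side",d).reshape(-1,3)
for z in range(10,110,20):
    q=C[(abs(C[:,0]-431)<14)&(C[:,1]>-230)&(C[:,1]<-80)&(C[:,2]>z)&(C[:,2]<z+20)]
    if len(q):print(z,len(q),q.mean(0).round(1))
```

```text
[ 434.59057416 -233.5475019    97.89832447] [-1.79981489e+02  1.26632210e-01  9.18772672e+01] [-2.34100972 -1.40644931  3.13909867] [0.09772374 0.52427978 0.16463451]
10 69 [ 428.3 -121.1   22.5]
30 99 [ 428.9 -137.5   40.1]
50 93 [ 430.7 -157.5   60.1]
70 89 [ 431.  -180.2   80.1]
90 92 [ 431.3 -202.9   99.9]
```

View pics/s5.png

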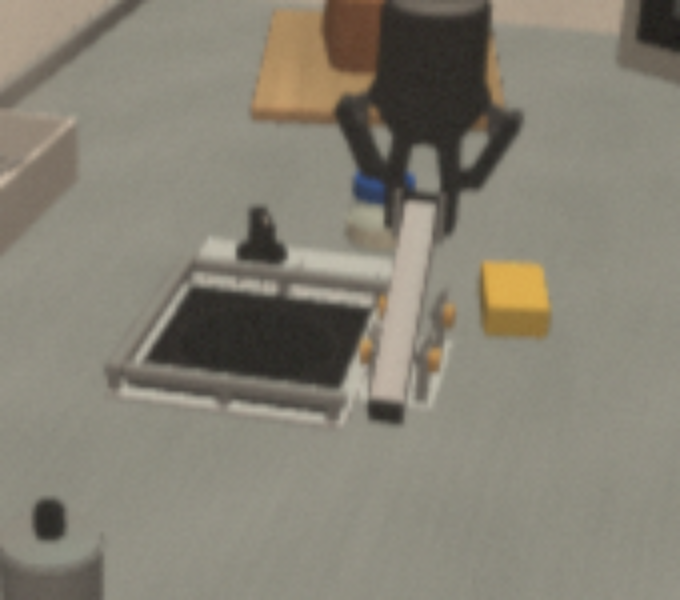

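The bar is heading squarely between the clip cheeks (gold barrels at (365,350) and (432,358), bar at 393). I'll continue down.

{"api": "jog_arm", "payload": {"rows": [[[-7.3,0,7.6],[0,0,0]],[[-14,0,15.7],[0,0,0]],[[-18.8,0,22],[0,0,0]],[[-23.2,0,28.7],[0,0,0]],[[-27.2,0,35.6],[0,0,0]],[[-30.5,0,42],[0,0,0]],[[-33,0,48],[0,0,0]],[[-35,0,53],[0,0,0]]]}}

```text
time: 24.45
tool_pos: [435.8, -266.6, 44.6]
tcp_rot: [-180.0, 0.1, 92.0]
ft_force: [-8.3, -11.1, 9.9]
finger_gap: 23.4
grip_force: 47.0
```

{"api": "jog_arm", "payload": {"rows": [[[-2,0,6],[0,0,0]],[[-4,0,12],[0,0,0]],[[-5.5,0,18],[0,0,0]],[[-5.5,0,18],[0,0,0]]]}}

```text
time: 24.85
tool_pos: [435.6, -272.2, 25.3]
tcp_rot: [-179.9, 0.1, 92.0]
ft_force: [-3.0, -2.6, -3.8]
finger_gap: 23.3
grip_force: 29.3
```

Run:
```python
from h import *
s=r.sense();print(s["tool_pos"],s["tcp_rot"],s["ft_force"],s["wrist_torque"],s["finger_gap"])
p,d=r.snapshot("side")
C=cloud("side",d).reshape(-1,3)
for y in range(-270,-110,20):
    q=C[(abs(C[:,0]-433)<10)&(C[:,1]>y)&(C[:,1]<y+20)&(C[:,2]>5)&(C[:,2]<80)]
    if len(q):print(y,len(q),np.percentile(q[:,2],[10,50,90]).round(1))
```

```text
[ 435.61078085 -272.18811831   25.30465596] [-1.79939225e+02  6.55720882e-02  9.19605243e+01] [-2.9702439  -2.55072153 -3.79799627] [-0.22253986  0.49262797  0.18652032] 23.332958596382078
-270 29 [50.6 53.1 56.2]
-250 26 [47.5 48.9 51.1]
-230 27 [43.5 46.  47.7]
-210 28 [40.  42.1 44.2]
-190 30 [36.2 38.6 40.7]
-170 31 [32.9 35.3 37.3]
-150 30 [29.  31.5 33.3]
-130 64 [ 6.9 20.1 28. ]
```

{"api": "jog_arm", "payload": {"rows": [[[-0.5,0,5],[0,0,0]],[[-1,0,10],[0,0,0]],[[-1.5,0,15],[0,0,0]],[[-1.5,0,19],[0,0,0]],[[-1.5,0,21],[0,0,0]],[[-1.5,0,21],[0,0,0]]]}}

```text
time: 25.5
tool_pos: [435.7, -273.7, 4.3]
tcp_rot: [-179.9, 0.1, 92.0]
ft_force: [-3.7, -5.3, -4.4]
finger_gap: 23.5
grip_force: 28.9
```

Run:
```python
from h import *
s=r.sense();print(s["tool_pos"],s["tcp_rot"],s["ft_force"],s["wrist_torque"],s["finger_gap"])
p,d=r.snapshot("side")
C=cloud("side",d).reshape(-1,3)
for y in range(-270,-110,20):
    q=C[(abs(C[:,0]-433)<10)&(C[:,1]>y)&(C[:,1]<y+20)&(C[:,2]>5)&(C[:,2]<80)]
    if len(q):print(y,len(q),np.percentile(q[:,2],[10,50,90]).round(1))
```

```text
[ 435.66657967 -273.70988389    4.32585636] [-1.79943540e+02  8.18160424e-02  9.19700512e+01] [-3.73875394 -5.30978458 -4.44930197] [-0.66778202  0.47090268  0.17766585] 23.542512718172713
-270 24 [32.3 33.3 71.7]
-250 23 [31.  32.7 33.8]
-230 21 [30.1 31.4 32.7]
-210 21 [30.2 31.4 33. ]
-190 23 [28.4 30.1 32.2]
-170 25 [27.3 29.3 30.5]
-150 24 [27.3 28.8 29.8]
-130 66 [ 7.7 19.5 27.5]
```

{"api": "jog_arm", "payload": {"rows": [[[0,0,0],[0,0,0]],[[0,0,0],[0,0,0]],[[0,0,0],[0,0,0]],[[0,0,-20],[0,0,0]],[[0,0,-45],[0,0,0]],[[0,0,-50],[0,0,0]],[[0,0,-50],[0,0,0]]], "grip": 44}}

```text
time: 26.25
tool_pos: [437.3, -273.6, 56.3]
tcp_rot: [179.9, 0.1, 92.0]
ft_force: [-0.9, -0.2, -0.1]
finger_gap: 44.1
grip_force: 0.0
```

{"api": "jog_arm", "payload": {"rows": [[[0,0,0],[0,0,0]],[[0,0,0],[0,0,0]],[[0,0,0],[0,0,0]],[[0,0,0],[0,0,0]],[[0,0,0],[0,0,0]],[[0,0,10],[0,0,0]],[[0,0,16],[0,0,0]],[[0,0,20],[0,0,0]],[[0,0,22],[0,0,0]]], "grip": 0}}

```text
time: 27.15
tool_pos: [435.5, -272.4, 31.9]
tcp_rot: [-179.9, -0.0, 92.0]
ft_force: [-0.6, -1.0, -0.1]
finger_gap: 0.2
grip_force: 0.0
```

{"api": "jog_arm", "payload": {"rows": [[[0,0,2],[0,0,0]],[[0,0,4],[0,0,0]],[[0,0,5],[0,0,0]]]}}

```text
time: 27.45
tool_pos: [436.1, -272.9, 27.9]
tcp_rot: [-180.0, 0.0, 92.0]
ft_force: [-1.5, -0.3, 0.2]
finger_gap: 0.1
grip_force: 0.0
```

{"api": "jog_arm", "payload": {"rows": [[[0,0,2],[0,0,0]],[[0,0,4],[0,0,0]],[[0,0,5],[0,0,0]]]}}

```text
time: 27.75
tool_pos: [436.5, -273.1, 25.9]
tcp_rot: [-180.0, 0.0, 92.0]
ft_force: [-15.0, 11.2, 39.8]
finger_gap: 0.0
grip_force: 19.6
```

{"api": "jog_arm", "payload": {"rows": [[[0,0,2],[0,0,0]],[[0,0,4],[0,0,0]],[[0,0,4],[0,0,0]]]}}

```text
time: 28.05
tool_pos: [436.9, -273.3, 25.7]
tcp_rot: [-179.9, 0.0, 92.0]
ft_force: [-29.4, 21.6, 71.7]
finger_gap: 0.1
grip_force: 35.5
```

Run:
```python
from h import *
p,d=r.snapshot("side")
C=cloud("side",d).reshape(-1,3)
for y in range(-290,-110,20):
    q=C[(abs(C[:,0]-433)<10)&(C[:,1]>y)&(C[:,1]<y+20)&(C[:,2]>5)&(C[:,2]<50)]
    if len(q):print(y,len(q),np.percentile(q[:,2],[10,50,90]).round(1))
```

```text
-290 5 [24.9 40.8 46.4]
-270 52 [27.6 36.  45.7]
-250 22 [25.6 27.3 29.3]
-230 21 [26.5 27.5 28.9]
-210 20 [26.6 27.7 28.7]
-190 23 [26.1 27.7 28.9]
-170 21 [26.6 27.9 29.8]
-150 19 [27.  27.7 28.7]
-130 62 [ 6.9 20.6 27.9]
```

Pressed flat along its whole length. I'll back off and press the left end too.

{"api": "jog_arm", "payload": {"rows": [[[0,0,-30],[0,0,0]],[[0,0,-50],[0,0,0]],[[45,0,-50],[0,0,0]],[[90,0,-50],[0,0,0]],[[128,0,-50],[0,0,0]],[[128,0,-30],[0,0,0]],[[128,0,-14],[0,0,0]],[[128,0,-11],[0,0,0]],[[128,0,-9],[0,0,0]],[[128,0,-7],[0,0,0]]]}}

```text
time: 29.1
tool_pos: [432.2, -145.4, 26.6]
tcp_rot: [180.0, 0.0, 92.0]
ft_force: [0.3, 0.6, 0.2]
finger_gap: -0.1
grip_force: 0.0
```

{"api": "jog_arm", "payload": {"rows": [[[0,0,1],[0,0,0]],[[0,0,2],[0,0,0]],[[0,0,2],[0,0,0]]]}}

```text
time: 29.4
tool_pos: [432.3, -145.5, 26.0]
tcp_rot: [180.0, 0.0, 92.0]
ft_force: [-7.6, 3.8, 17.3]
finger_gap: -0.2
grip_force: 8.4
```

{"api": "jog_arm", "payload": {"rows": [[[0,0,-40],[0,0,0]],[[0,0,-90],[0,0,0]],[[0,0,-130],[0,0,0]],[[0,0,-130],[0,0,0]]], "grip": 36}}

```text
time: 29.8
tool_pos: [435.9, -147.1, 161.7]
tcp_rot: [179.4, 0.3, 92.0]
ft_force: [0.4, -0.4, 0.6]
finger_gap: 35.9
grip_force: 0.0
```

```bash
cat >> h.py <<'E'
def knobs(n="top",z0=58,z1=72):
    p,d=r.snapshot(n);cv2.imwrite("pics/k.png",p);C=cloud(n,d)
    m=((C[...,2]>z0)&(C[...,2]<z1)&(p.max(2)<90)).astype(np.uint8)
    k,l,st,ce=cv2.connectedComponentsWithStats(m)
    for i in range(1,k):
        if 20<st[i,4]<200 and max(st[i,2:4])<16:
            q=C[l==i];c,rad=cv2.minEnclosingCircle(q[:,:2].astype(np.float32));print(np.round(c,1),round(rad,1),q[:,2].max().round(1),ce[i].round())
E
python3 - <<'E'
from h import *
print(tcp()[0],r.sense()["tcp_rot"]);knobs()
q=barflat((300,380),(240,275))
E
```

```text
[ 435.89401079 -147.09294097  161.74903038] [179.38266537   0.33532584  91.9503381 ]
[743.2 -46.6] 8.4 71.4 [272. 128.]
[685.7 102.1] 8.9 71.9 [213. 152.]
[681.1 307.4] 8.6 71.3 [129. 154.]
[593.1 245.1] 8.7 71.4 [155. 189.]
[575.6 137.1] 8.3 70.3 [198. 196.]
[452.9 387.2] 8.7 71.1 [ 96. 246.]h.py:40: RuntimeWarning: Mean of empty slice.
  print(len(c),cv2.minAreaRect(c[:,:2].astype(np.float32)),c.mean(0),c[:,2].min());return c
  ret = um.true_divide(
Traceback (most recent call last):
  File "h.py", line 40, in barflat
    print(len(c),cv2.minAreaRect(c[:,:2].astype(np.float32)),c.mean(0),c[:,2].min());return c
                                                                       ~~~~~~~~~~^^
ValueError: zero-size array to reduction operation minimum which has no identity
```

Run:
```python
from h import *
rel([([560,-20,150],0,92),([685.9,102,110],0,92)])
```

```text
[[[121.3, 131.3, 5.9], [0.003, 0.002, -0.001]], [[239.0, 261.2, 46.1], [0.003, 0.002, -0.001]]]
```

{"api": "jog_arm", "payload": {"rows": [[[35,38,3],[0,0,0]],[[70,76,6],[0,0,0]],[[105,114,12],[0,0,0]],[[140,152,20],[0,0,0]],[[175,190,30],[0,0,0]],[[205,223,40],[0,0,0]],[[228,250,46],[0,0,0]],[[239,261,46],[0,0,0]],[[239,261,46],[0,0,0]],[[239,261,46],[0,0,0]]]}}

```text
time: 30.9
tool_pos: [683.0, 102.5, 105.7]
tcp_rot: [-179.8, 0.0, 92.0]
ft_force: [-0.5, -0.1, -0.9]
finger_gap: 36.2
grip_force: 0.0
```

Run:
```python
from h import *
s=r.sense();print(s["tool_pos"],s["tcp_rot"]);rel([([685.9,102,48],0,92)])
```

```text
[683.01005542 102.5489347  105.69805292] [-1.79784723e+02  3.14676497e-02  9.19953468e+01]
[[[-0.6, 3.1, 57.7], [-0.004, 0.001, -0.0]]]
```

{"api": "jog_arm", "payload": {"rows": [[[-0.5,3,15],[0,0,0]],[[-0.5,3,35],[0,0,0]],[[-0.5,3,50],[0,0,0]],[[-0.5,3,56.5],[0,0,0]],[[-0.5,3,57],[0,0,0]],[[-0.5,3,57],[0,0,0]]]}}

```text
time: 31.5
tool_pos: [687.4, 102.3, 51.2]
tcp_rot: [-180.0, 0.0, 92.0]
ft_force: [0.2, -0.2, 0.7]
finger_gap: 36.3
grip_force: 0.0
```

{"api": "jog_arm", "payload": {"rows": [[[0,0,0],[0,0,0]],[[0,0,0],[0,0,0]],[[0,0,0],[0,0,0]],[[0,0,0],[0,0,0]],[[0,0,0],[0,0,0]],[[0,0,-15],[0,0,0]],[[0,0,-40],[0,0,0]],[[0,0,-60],[0,0,0]],[[0,0,-60],[0,0,0]]], "grip": 0, "force": 60}}

```text
time: 32.4
tool_pos: [689.7, 102.8, 115.4]
tcp_rot: [179.7, -0.0, 92.0]
ft_force: [1.0, 0.2, -1.9]
finger_gap: 15.7
grip_force: 58.6
```

Run:
```python
from h import *
s=r.sense();print(s["tool_pos"],s["tcp_rot"],s["finger_gap"])
rel([([615,-70,100],0,92),([578.5,-243,115],0,92),([578.5,-243,56],0,92)])
```

```text
[689.74018645 102.77560703 115.4099971 ] [ 1.79658142e+02 -8.69508875e-03  9.19826422e+01] 15.71208663296102
[[[-170.1, -80.8, 14.9], [0.006, -0.0, -0.0]], [[-341.7, -123.1, -0.4], [0.006, -0.0, -0.0]], [[-341.7, -123.5, 58.6], [0.006, -0.0, -0.0]]]
```

{"api": "jog_arm", "payload": {"rows": [[[-30,-11,0],[0,0,0]],[[-68,-25,0],[0,0,0]],[[-108,-39,0],[0,0,0]],[[-148,-53,0],[0,0,0]],[[-188,-68,0],[0,0,0]],[[-228,-82,0],[0,0,0]],[[-268,-97,0],[0,0,0]],[[-305,-110,0],[0,0,0]],[[-330,-119,0],[0,0,0]],[[-342,-123,0],[0,0,0]]]}}

```text
time: 33.4
tool_pos: [574.5, -245.6, 109.6]
tcp_rot: [-179.9, -0.0, 91.8]
ft_force: [0.5, 0.3, -2.4]
finger_gap: 15.2
grip_force: 58.8
```

{"api": "jog_arm", "payload": {"rows": [[[0,0,0],[0,0,0]],[[0,0,0],[0,0,0]],[[0,0,15],[0,0,0]],[[0,0,35],[0,0,0]],[[0,0,48],[0,0,0]],[[0,0,54],[0,0,0]],[[0,0,54],[0,0,0]]]}}

```text
time: 34.1
tool_pos: [575.8, -242.6, 56.6]
tcp_rot: [-179.9, -0.0, 92.0]
ft_force: [0.0, -0.2, -2.7]
finger_gap: 15.1
grip_force: 59.6
```

Run:
```python
from h import *
s=r.sense();print(s["tool_pos"],s["tcp_rot"],s["finger_gap"],s["ft_force"])
p,d=r.snapshot("side");cv2.imwrite("pics/s6.png",cv2.resize(p[120:270,230:400],None,fx=4,fy=4))
```

```text
[ 575.81548666 -242.63923595   56.61631606] [-1.79884655e+02 -1.86217019e-02  9.20383643e+01] 15.136861725485348 [ 0.02242261 -0.16864166 -2.72742536]
```

View pics/s6.png

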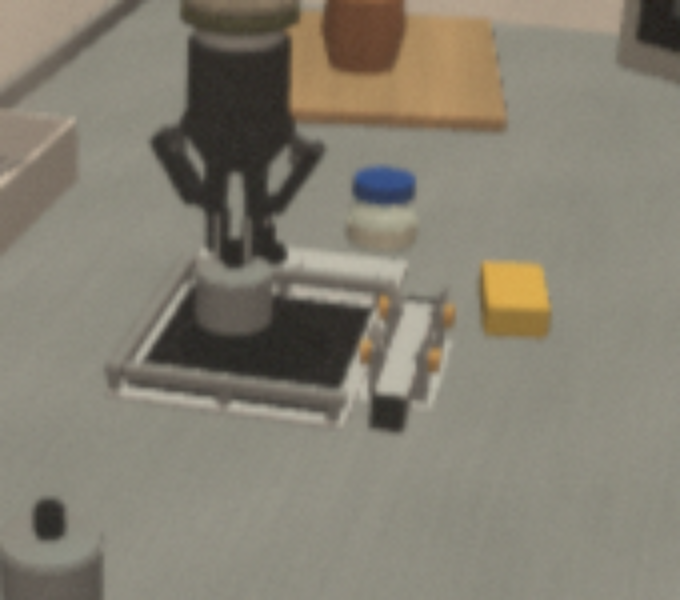

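The pot is just above the glass at (235,295), inside the rails, and the bar lies in both clips. I'll lower it, release, and fetch the next pot.

{"api": "jog_arm", "payload": {"rows": [[[0,0,1],[0,0,0]],[[0,0,1.5],[0,0,0]],[[0,0,1.5],[0,0,0]]]}}

```text
time: 34.45
tool_pos: [576.3, -242.9, 56.3]
tcp_rot: [-180.0, -0.0, 92.0]
ft_force: [-6.2, 3.9, 8.9]
finger_gap: 15.3
grip_force: 60.9
```

{"api": "jog_arm", "payload": {"rows": [[[0,0,0],[0,0,0]],[[0,0,0],[0,0,0]],[[0,0,0],[0,0,0]],[[0,0,-15],[0,0,0]],[[0,0,-45],[0,0,0]],[[0,0,-65],[0,0,0]],[[45,0,-65],[0,0,0]],[[90,0,-65],[0,0,0]]], "grip": 36}}

```text
time: 35.25
tool_pos: [574.2, -154.0, 123.1]
tcp_rot: [179.8, 0.1, 91.8]
ft_force: [0.8, 0.5, -0.4]
finger_gap: 36.2
grip_force: 0.0
```

{"api": "jog_arm", "payload": {"rows": [[[45,0,0],[0,0,0]],[[90,0,0],[0,0,0]],[[135,0,0],[0,0,0]],[[180,0,0],[0,0,0]],[[225,0,0],[0,0,0]],[[270,0,0],[0,0,0]],[[315,5,0],[0,0,0]],[[350,10,0],[0,0,0]],[[380,25,10],[0,0,0]],[[398,33,10],[0,0,0]]]}}

```text
time: 36.25
tool_pos: [592.3, 248.0, 110.5]
tcp_rot: [-180.0, -0.0, 92.1]
ft_force: [0.2, 0.2, -0.8]
finger_gap: 36.1
grip_force: 0.0
```

Run:
```python
from h import *
s=r.sense();print(s["tool_pos"],s["tcp_rot"]);knobs(z0=56,z1=80);print(tcp()[0]);rel([([593.5,245.2,49],0,92)])
```

```text
[592.27814933 247.99265359 110.46986724] [-1.79973810e+02 -2.13651285e-02  9.20867177e+01]
[743.3 -46.2] 7.9 73.6 [272. 128.]
[593.3 243.5] 7.7 69.4 [156. 189.]
[ 577.3 -242.2] 8.3 77.6 [352. 194.]
[576.  137.9] 8.4 71.8 [198. 196.]
[592.94568844 249.8307985  111.00366114]
[[[-4.8, 0.3, 62.0], [0.001, -0.002, 0.002]]]
```

{"api": "jog_arm", "payload": {"rows": [[[-4,0.5,15],[0,0,0]],[[-4.5,0.5,35],[0,0,0]],[[-4.5,0.5,53],[0,0,0]],[[-4.5,0.5,60],[0,0,0]],[[-4.5,0.5,61],[0,0,0]],[[-4.5,0.5,61],[0,0,0]]]}}

```text
time: 36.9
tool_pos: [593.2, 240.3, 49.8]
tcp_rot: [-180.0, 0.0, 91.9]
ft_force: [0.5, 0.9, 1.0]
finger_gap: 36.0
grip_force: 0.0
```

{"api": "jog_arm", "payload": {"rows": [[[0,0,0],[0,0,0]],[[0,0,0],[0,0,0]],[[0,0,0],[0,0,0]],[[0,0,0],[0,0,0]],[[0,0,0],[0,0,0]],[[0,0,-15],[0,0,0]],[[0,0,-40],[0,0,0]],[[0,0,-70],[0,0,0]],[[0,0,-80],[0,0,0]],[[0,0,-80],[0,0,0]]], "grip": 0, "force": 60}}

```text
time: 37.9
tool_pos: [594.6, 241.5, 132.1]
tcp_rot: [179.8, -0.1, 92.0]
ft_force: [0.5, 0.4, -2.2]
finger_gap: 15.4
grip_force: 58.7
```

Run:
```python
from h import *
s=r.sense();print(s["tool_pos"],s["tcp_rot"],s["finger_gap"])
rel([([576.1,-172.5,130],0,92)])
```

```text
[594.55706614 241.45063199 132.08784169] [ 1.79770978e+02 -6.75461619e-02  9.19817264e+01] 15.435919898247997
[[[-413.1, -32.8, 1.5], [0.004, -0.001, -0.0]]]
```

{"api": "jog_arm", "payload": {"rows": [[[-30,-2,0],[0,0,0]],[[-75,-6,0],[0,0,0]],[[-120,-10,0],[0,0,0]],[[-165,-13,0],[0,0,0]],[[-210,-17,0],[0,0,0]],[[-255,-20,0],[0,0,0]],[[-300,-24,0],[0,0,0]],[[-345,-28,0],[0,0,0]],[[-385,-31,0],[0,0,0]],[[-413,-33,0],[0,0,0]]]}}

```text
time: 38.9
tool_pos: [572.6, -175.4, 127.2]
tcp_rot: [-179.8, -0.0, 91.9]
ft_force: [0.2, 0.6, -1.7]
finger_gap: 15.0
grip_force: 58.8
```

{"api": "jog_arm", "payload": {"rows": [[[0,0,0],[0,0,0]],[[0,0,0],[0,0,0]],[[0,0,20],[0,0,0]],[[0,0,45],[0,0,0]],[[0,0,63],[0,0,0]],[[0,0,70],[0,0,0]],[[0,0,70],[0,0,0]]]}}

```text
time: 39.6
tool_pos: [573.5, -171.4, 58.4]
tcp_rot: [-179.8, -0.1, 92.1]
ft_force: [0.3, -0.5, -1.3]
finger_gap: 15.5
grip_force: 58.9
```

{"api": "jog_arm", "payload": {"rows": [[[0,0,1.5],[0,0,0]],[[0,0,2.5],[0,0,0]],[[0,0,2.5],[0,0,0]]]}}

```text
time: 39.9
tool_pos: [574.4, -172.7, 57.0]
tcp_rot: [-180.0, 0.0, 92.0]
ft_force: [0.1, 0.3, -2.5]
finger_gap: 15.3
grip_force: 58.9
```

{"api": "jog_arm", "payload": {"rows": [[[0,0,0],[0,0,0]],[[0,0,0],[0,0,0]],[[0,0,0],[0,0,0]],[[0,0,-15],[0,0,0]],[[0,0,-45],[0,0,0]],[[0,0,-65],[0,0,0]],[[45,0,-65],[0,0,0]],[[90,0,-65],[0,0,0]]], "grip": 36}}

```text
time: 40.7
tool_pos: [572.4, -83.5, 124.8]
tcp_rot: [179.8, 0.1, 91.8]
ft_force: [0.4, -0.2, -1.0]
finger_gap: 36.1
grip_force: 0.0
```

{"api": "jog_arm", "payload": {"rows": [[[45,2,0],[0,0,0]],[[90,4,0],[0,0,0]],[[135,7,0],[0,0,0]],[[175,9,0],[0,0,0]],[[205,11,5],[0,0,0]],[[219,11,10],[0,0,0]],[[219,11,10],[0,0,0]],[[219,11,10],[0,0,0]]]}}

```text
time: 41.5
tool_pos: [574.6, 135.4, 112.1]
tcp_rot: [-180.0, 0.0, 92.0]
ft_force: [-0.2, 0.4, 0.5]
finger_gap: 35.9
grip_force: 0.0
```

Run:
```python
from h import *
knobs(z0=56,z1=80);print(tcp()[0]);rel([([576,137.7,49],0,92)])
```

```text
[ 821.3 -101.2] 14.2 78.4 [294.  99.]
[743.  -45.9] 8.4 75.5 [272. 128.]
[ 577.7 -242.3] 8.3 78.6 [352. 194.]
[ 572.8 -167.8] 9.6 76.9 [322. 196.]
[452.6 386.4] 8.4 71.1 [ 97. 246.]
[574.80290801 134.92462297 112.25371151]
[[[2.8, 1.3, 63.3], [-0.0, 0.001, -0.001]]]
```

{"api": "jog_arm", "payload": {"rows": [[[2.8,1.3,15],[0,0,0]],[[2.8,1.3,35],[0,0,0]],[[2.8,1.3,53],[0,0,0]],[[2.8,1.3,61],[0,0,0]],[[2.8,1.3,62.5],[0,0,0]],[[2.8,1.3,62.5],[0,0,0]]]}}

```text
time: 42.15
tool_pos: [575.9, 138.6, 49.3]
tcp_rot: [-180.0, 0.0, 91.9]
ft_force: [0.2, -0.4, 0.6]
finger_gap: 35.7
grip_force: 0.0
```

{"api": "jog_arm", "payload": {"rows": [[[0,0,0],[0,0,0]],[[0,0,0],[0,0,0]],[[0,0,0],[0,0,0]],[[0,0,0],[0,0,0]],[[0,0,0],[0,0,0]],[[0,0,-15],[0,0,0]],[[0,0,-40],[0,0,0]],[[0,0,-70],[0,0,0]],[[0,0,-80],[0,0,0]],[[0,0,-80],[0,0,0]]], "grip": 0, "force": 60}}

```text
time: 43.15
tool_pos: [577.2, 139.3, 131.8]
tcp_rot: [179.8, -0.0, 92.0]
ft_force: [-0.2, -0.3, -1.9]
finger_gap: 15.1
grip_force: 58.8
```

Run:
```python
from h import *
s=r.sense();print(s["tool_pos"],s["tcp_rot"],s["finger_gap"])
rel([([517.5,-207,130],0,92)])
```

```text
[577.23634669 139.31209089 131.75019396] [ 1.79794870e+02 -2.38062195e-02  9.19833764e+01] 15.107534762521292
[[[-344.0, -71.7, 1.4], [0.004, -0.0, -0.0]]]
```

{"api": "jog_arm", "payload": {"rows": [[[-30,-15,0],[0,0,0]],[[-72,-30,0],[0,0,0]],[[-114,-45,0],[0,0,0]],[[-156,-58,0],[0,0,0]],[[-200,-66,0],[0,0,0]],[[-244,-71,0],[0,0,0]],[[-288,-71,0],[0,0,0]],[[-322,-71,0],[0,0,0]],[[-344,-71,0],[0,0,0]],[[-344,-71,0],[0,0,0]]]}}

```text
time: 44.15
tool_pos: [515.3, -209.7, 127.4]
tcp_rot: [-179.8, -0.0, 91.8]
ft_force: [-0.0, 0.5, -2.7]
finger_gap: 15.6
grip_force: 58.9
```

{"api": "jog_arm", "payload": {"rows": [[[0,0,0],[0,0,0]],[[0,0,20],[0,0,0]],[[0,0,45],[0,0,0]],[[0,0,63],[0,0,0]],[[0,0,71],[0,0,0]],[[0,0,72.5],[0,0,0]],[[0,0,72.5],[0,0,0]]]}}

```text
time: 44.85
tool_pos: [516.7, -206.2, 56.8]
tcp_rot: [-179.9, -0.0, 92.0]
ft_force: [0.5, -0.2, -1.6]
finger_gap: 15.2
grip_force: 59.2
```

{"api": "jog_arm", "payload": {"rows": [[[0,0,1],[0,0,0]],[[0,0,1.5],[0,0,0]],[[0,0,1.5],[0,0,0]]]}}

```text
time: 45.15
tool_pos: [517.0, -207.0, 56.5]
tcp_rot: [180.0, 0.0, 92.0]
ft_force: [-4.4, 2.4, 6.3]
finger_gap: 15.2
grip_force: 60.0
```

{"api": "jog_arm", "payload": {"rows": [[[0,0,0],[0,0,0]],[[0,0,0],[0,0,0]],[[0,0,0],[0,0,0]],[[0,0,-15],[0,0,0]],[[0,0,-45],[0,0,0]],[[0,0,-80],[0,0,0]],[[0,0,-100],[0,0,0]],[[-30,-30,-100],[0,0,0]],[[-60,-60,-100],[0,0,0]],[[-60,-100,-100],[0,0,0]]], "grip": 36}}

```text
time: 46.15
tool_pos: [418.7, -273.5, 157.3]
tcp_rot: [179.9, 0.2, 91.9]
ft_force: [-0.3, -0.9, 0.3]
finger_gap: 36.1
grip_force: 0.0
```

{"api": "jog_arm", "payload": {"rows": [[[0,0,0],[0,0,0]],[[-45,-20,0],[0,0,0]],[[-90,-60,0],[0,0,0]],[[-90,-60,0],[0,0,0]]]}}

```text
time: 46.55
tool_pos: [360.0, -366.1, 157.0]
tcp_rot: [-180.0, 0.2, 91.8]
ft_force: [0.7, 0.5, -0.2]
finger_gap: 36.1
grip_force: 0.0
```

Run:
```python
from h import *
print(tcp()[0]);knobs(z0=56,z1=80)
p=cv2.imread("pics/k.png");cv2.imwrite("pics/k1.png",cv2.resize(p[165:275,290:415],None,fx=5,fy=5,interpolation=cv2.INTER_CUBIC))
c=barflat((300,380),(240,275))
_,d=r.snapshot("top");C=cloud("top",d)
a=C[175:220,375:412].reshape(-1,3);a=a[(a[:,2]>42)&(a[:,2]<58)]
print("knob",len(a),len(a) and cv2.minAreaRect(a[:,:2].astype(np.float32)))
```

```text
[ 360.03965412 -366.08530402  156.99905355]
[742.7 -45.9] 8.2 72.4 [272. 128.]
[681.8 308.2] 8.4 73.5 [129. 154.]
[ 577.8 -242.7] 8.6 79.1 [352. 194.]
[ 574.3 -166.9] 8.8 77.6 [321. 196.]
[ 516.6 -206.5] 9.2 79.9 [338. 218.]
[452.9 386.8] 8.0 73.1 [ 96. 246.]
736 ((433.15765380859375, -217.5552978515625), (213.70973205566406, 73.96768951416016), 76.07073211669922) [ 430.50686496 -212.40275186   26.88622222] 18.840863512323267
knob 92 ((585.1239013671875, -351.1252746582031), (13.502069473266602, 42.0075798034668), 25.946311950683594)
```

View pics/k1.png

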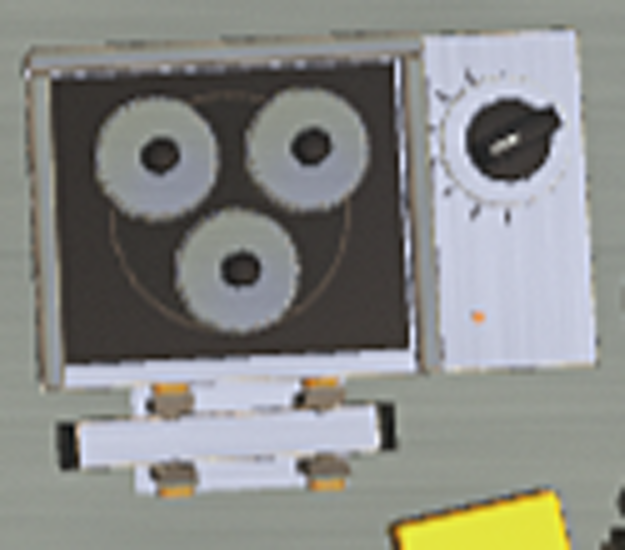

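The three pots stand inside the rails. The bar looks a little left of centre in the clips, so I'll check it numerically.

Run:
```python
from h import *
_,d=r.snapshot("top");C=cloud("top",d)
p=cv2.imread("pics/k.png")
c=C[240:265,295:380];m=(c[...,2]>22)&(c[...,2]<31)&(abs(c[...,0]-434)<16)&(c[...,1]<-120)&(c[...,1]>-310)
q=c[m];print(len(q),cv2.minAreaRect(q[:,:2].astype(np.float32)),q.min(0),q.max(0))
for e in ((57,452),(78,420),(57,425),(397,403),(397,450)):print(px2w("top",e[0]/5+290,e[1]/5+165,26))
rel([([500,-352,160],0,104),([585.1,-351.1,100],0,116),([585.1,-351.1,25],0,116)])
```

```text
537 ((433.6842346191406, -203.8018035888672), (167.58349609375, 30.33395004272461), 89.49018096923828) [ 418.18178744 -287.7251434    22.18567836] [ 448.57877499 -120.01062671   30.92529973]
[ 425.88791775 -118.32834526   26.        ]
[ 441.94405185 -129.16044185   26.        ]
[ 439.51495228 -118.49170853   26.        ]
[ 449.08042456 -291.13940276   26.        ]
[ 425.31776454 -290.6667583    26.        ]
[[[5.5, 137.6, -3.9], [0.0, -0.0, -0.21]], [[3.5, 222.6, 56.1], [0.0, 0.0, -0.42]], [[3.5, 222.6, 131.1], [0.0, 0.0, -0.42]]]
```

The bar centre is about 8 mm off along y, within the 20 mm allowed, and it is down at both ends. Next, the thermostat.

{"api": "jog_arm", "payload": {"rows": [[[2,45,-4],[0,0,-0.07]],[[4,90,-4],[0,0,-0.15]],[[5,137,-4],[0,0,-0.24]],[[4,180,10],[0,0,-0.36]],[[3.5,215,40],[0,0,-0.42]],[[3.5,222.5,56],[0,0,-0.42]],[[3.5,222.5,56],[0,0,-0.42]],[[3.5,222.5,56],[0,0,-0.42]]]}}

```text
time: 47.55
tool_pos: [584.5, -349.8, 99.3]
tcp_rot: [-179.9, -0.1, 116.1]
ft_force: [0.6, -1.0, 0.7]
finger_gap: 36.0
grip_force: 0.0
```

Run:
```python
from h import *
print(tcp()[0],r.sense()["tcp_rot"]);rel([([585.1,-351.1,25],0,116)])
```

```text
[ 584.52293663 -349.84267959   99.31903719] [-1.79936163e+02 -7.37791196e-02  1.16137365e+02]
[[[-1.5, 0.0, 74.3], [-0.001, -0.001, 0.002]]]
```

{"api": "jog_arm", "payload": {"rows": [[[-1.5,0,25],[0,0,0]],[[-1.5,0,50],[0,0,0]],[[-1.5,0,67],[0,0,0]],[[-1.5,0,71],[0,0,0]],[[-1.5,0,71],[0,0,0]]]}}

```text
time: 48.05
tool_pos: [584.5, -352.8, 28.8]
tcp_rot: [-180.0, -0.0, 116.0]
ft_force: [1.3, -0.3, 1.0]
finger_gap: 35.8
grip_force: 0.0
```

{"api": "jog_arm", "payload": {"rows": [[[0,0,0],[0,0,0]],[[0,0,0],[0,0,0]],[[0,0,0],[0,0,0]],[[0,0,0],[0,0,0]],[[0,0,0],[0,0,0]],[[0,0,0],[0,0,0]]], "grip": 0, "force": 40}}

```text
time: 48.65
tool_pos: [585.4, -353.7, 30.6]
tcp_rot: [180.0, 0.1, 116.0]
ft_force: [-4.2, 0.2, 6.6]
finger_gap: 13.2
grip_force: 41.3
```

{"api": "jog_arm", "payload": {"rows": [[[0,0,0],[0,0,0.1]],[[0,0,0],[0,0,0.22]],[[0,0,0],[0,0,0.35]],[[0,0,0],[0,0,0.48]],[[0,0,0],[0,0,0.61]],[[0,0,0],[0,0,0.74]],[[0,0,0],[0,0,0.87]],[[0,0,0],[0,0,1.0]],[[0,0,0],[0,0,1.0]]]}}

```text
time: 49.55
tool_pos: [580.9, -353.6, 30.5]
tcp_rot: [-179.6, 0.2, 58.4]
ft_force: [-25.5, 4.7, 22.8]
finger_gap: 13.0
grip_force: 43.6
```

Run:
```python
from h import *
s=r.sense();print(s["tool_pos"],s["tcp_rot"],s["wrist_torque"],s["joint_pos"][5],s["finger_gap"])
```

```text
[ 580.94142372 -353.61686808   30.50534934] [-179.59701138    0.21813927   58.43200968] [0.80465378 4.46769443 0.09212671] -3.858567613555331 13.003666109377304
```

{"api": "jog_arm", "payload": {"rows": [[[1.2,-2,0],[0,0,0]],[[2.4,-3.8,0],[0,0,0.1]],[[2.4,-3.8,0],[0,0,0.23]],[[2.4,-3.8,0],[0,0,0.36]],[[2.4,-3.8,0],[0,0,0.49]],[[2.4,-3.8,0],[0,0,0.62]],[[2.4,-3.8,0],[0,0,0.75]],[[2.4,-3.8,0],[0,0,0.88]],[[2.4,-3.8,0],[0,0,1.0]],[[2.4,-3.8,0],[0,0,1.0]]]}}

```text
time: 50.55
tool_pos: [580.2, -350.8, 31.2]
tcp_rot: [179.7, 0.4, 1.9]
ft_force: [-23.1, -3.8, 19.8]
finger_gap: 13.4
grip_force: 305.5
```

{"api": "jog_arm", "payload": {"rows": [[[0,0,0],[0,0,0.13]],[[0,0,0],[0,0,0.26]],[[0,0,0],[0,0,0.39]],[[0,0,0],[0,0,0.52]],[[0,0,0],[0,0,0.62]],[[0,0,0],[0,0,0.68]],[[0,0,0],[0,0,0.72]],[[0,0,0],[0,0,0.72]]]}}

```text
time: 51.35
tool_pos: [580.0, -349.9, 31.6]
tcp_rot: [178.8, 0.1, -36.8]
ft_force: [-31.3, -8.4, 23.9]
finger_gap: 14.7
grip_force: 1245.7
```

Run:
```python
from h import *
s=r.sense();print(s["tool_pos"],s["tcp_rot"],s["ft_force"],s["wrist_torque"],s["joint_pos"][5],s["finger_gap"])
```

```text
[ 580.02284551 -349.9445702    31.58776525] [ 1.78802595e+02  1.46580959e-01 -3.67870824e+01] [-31.34957881  -8.44423379  23.89488283] [-0.80450604  5.4335137  37.73944542] 92.41695598826341 14.726135646847546
```

{"api": "jog_arm", "payload": {"rows": [[[0,0,0],[0,0,-0.04]],[[0,0,0],[0,0,-0.04]]]}}

```text
time: 51.55
tool_pos: [580.0, -350.1, 31.6]
tcp_rot: [178.9, 0.2, -34.6]
ft_force: [-30.6, -8.4, 23.9]
finger_gap: 14.6
grip_force: 1164.8
```

{"api": "jog_arm", "payload": {"rows": [[[0,0,0],[0,0,0]],[[0,0,0],[0,0,0]],[[0,0,0],[0,0,0]],[[0,0,-20],[0,0,0]],[[0,0,-60],[0,0,0]],[[0,0,-100],[0,0,0]],[[0,0,-120],[0,0,0]]], "grip": 36}}

```text
time: 52.25
tool_pos: [584.9, -350.2, 154.3]
tcp_rot: [180.0, -0.4, -37.5]
ft_force: [0.5, -0.4, 0.6]
finger_gap: 36.0
grip_force: 0.0
```

Run:
```python
from h import *
print(tcp()[0]);rel([([430,-430,200],0,10)])
```

```text
[ 584.86797156 -350.1930531   154.28689938]
[[[-73.9, 157.6, -46.2], [0.003, -0.006, -0.829]]]
```

{"api": "jog_arm", "payload": {"rows": [[[-20,42,-20],[0,0,0]],[[-40,84,-40],[0,0,0]],[[-60,126,-46],[0,0,0]],[[-74,158,-46],[0,0,0]],[[-74,158,-46],[0,0,0]]]}}

```text
time: 52.75
tool_pos: [424.8, -432.0, 196.4]
tcp_rot: [179.9, -0.1, -37.8]
ft_force: [0.2, 0.4, -0.3]
finger_gap: 36.2
grip_force: 0.0
```

Run:
```python
from h import *
print(tcp()[0]);knobs(z0=56,z1=80)
p=cv2.imread("pics/k.png");cv2.imwrite("pics/k2.png",cv2.resize(p[165:275,290:415],None,fx=5,fy=5,interpolation=cv2.INTER_CUBIC))
_,d=r.snapshot("top");C=cloud("top",d)
a=C[175:220,375:412].reshape(-1,3);a=a[(a[:,2]>42)&(a[:,2]<58)]
print("knob",len(a),len(a) and cv2.minAreaRect(a[:,:2].astype(np.float32)))
c=C[240:265,295:380].reshape(-1,3)
for y in range(-290,-120,20):
    q=c[(abs(c[:,0]-434)<9)&(c[:,1]>y)&(c[:,1]<y+20)&(c[:,2]>15)];print(y,np.median(q[:,2]).round(1),end="; ")
```

```text
[ 424.8369858  -431.95332891  196.37542299]
[743.6 -45.8] 8.4 71.8 [272. 128.]
[681.1 307.9] 8.2 71.0 [129. 154.]
[ 577.2 -242.1] 8.4 77.2 [352. 194.]
[ 574.  -167.3] 9.0 77.8 [321. 196.]
[ 517.2 -207.3] 9.4 79.0 [338. 218.]
[452.9 387.5] 8.7 71.2 [ 96. 246.]
knob 98 ((585.003173828125, -350.6022644042969), (40.46343231201172, 14.87810230255127), 27.847389221191406)
-290 27.0; -270 27.7; -250 26.9; -230 26.9; -210 26.4; -190 26.7; -170 26.6; -150 26.7; -130 27.3;
```

View pics/k2.png

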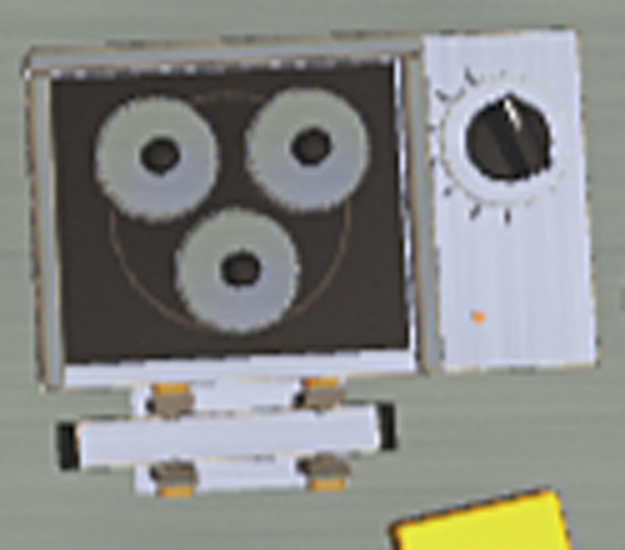

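The pots and bar are good. The knob's long axis is now at 27.9°, so it turned only 88°. Either it is at its stop and I over-wound it elastically, or it sprang back on release. I'll regrip gently and test the torque.

Run:
```python
from h import *
rel([([505,-390,190],0,0),([584.5,-350.6,110],0,27.9),([584.5,-350.6,30],0,27.9)])
```

```text
[[[36.9, -78.7, 5.6], [0.001, -0.001, -0.657]], [[75.7, -158.5, 85.6], [0.001, -0.001, -1.144]], [[75.5, -158.5, 165.6], [0.001, -0.001, -1.144]]]
```

{"api": "jog_arm", "payload": {"rows": [[[12,-26,0],[0,0,-0.13]],[[24,-52,0],[0,0,-0.27]],[[37,-79,5],[0,0,-0.41]],[[50,-106,20],[0,0,-0.55]],[[63,-132,50],[0,0,-0.69]],[[75.5,-158.5,80],[0,0,-0.83]],[[75.5,-158.5,85],[0,0,-0.97]],[[75.5,-158.5,85],[0,0,-1.1]],[[75.5,-158.5,85],[0,0,-1.144]],[[75.5,-158.5,85],[0,0,-1.144]]]}}

```text
time: 53.85
tool_pos: [585.6, -347.9, 109.2]
tcp_rot: [-180.0, 0.0, 28.2]
ft_force: [-0.6, -0.3, -0.2]
finger_gap: 35.9
grip_force: 0.0
```

{"api": "jog_arm", "payload": {"rows": [[[0,0,0],[0,0,0]],[[0,0,30],[0,0,0]],[[0,0,60],[0,0,0]],[[0,0,77],[0,0,0]],[[0,0,80],[0,0,0]],[[0,0,80],[0,0,0]]]}}

```text
time: 54.45
tool_pos: [584.3, -349.1, 29.3]
tcp_rot: [-180.0, 0.0, 28.0]
ft_force: [0.6, -0.4, 0.8]
finger_gap: 35.9
grip_force: 0.0
```

{"api": "jog_arm", "payload": {"rows": [[[0,0,0],[0,0,0]],[[0,0,0],[0,0,0]],[[0,0,0],[0,0,0]],[[0,0,0],[0,0,0]],[[0,0,0],[0,0,0]],[[0,0,0],[0,0,0]]], "grip": 0, "force": 40}}

```text
time: 55.05
tool_pos: [584.8, -348.6, 31.8]
tcp_rot: [-180.0, -0.0, 28.0]
ft_force: [-6.1, 7.4, 7.7]
finger_gap: 13.2
grip_force: 40.4
```

Run:
```python
from h import *
s=r.sense();print(s["tool_pos"],s["tcp_rot"],s["ft_force"],s["wrist_torque"],s["finger_gap"])
```

```text
[ 584.78977341 -348.62881686   31.81446882] [-1.79971910e+02 -1.93946745e-02  2.80445519e+01] [-6.13282968  7.39467119  7.71156464] [ 1.14420125  0.88498341 -0.05083935] 13.160301451680676
```

{"api": "jog_arm", "payload": {"rows": [[[0,0,0],[0,0,0.03]],[[0,0,0],[0,0,0.06]],[[0,0,0],[0,0,0.06]]]}}

```text
time: 55.35
tool_pos: [584.5, -348.7, 31.8]
tcp_rot: [-180.0, 0.0, 24.6]
ft_force: [-6.9, 6.6, 9.0]
finger_gap: 13.3
grip_force: 51.5
```

Run:
```python
from h import *
s=r.sense();print(s["tool_pos"],s["tcp_rot"],s["ft_force"],s["wrist_torque"],s["finger_gap"],s["grip_force"])
```

```text
[ 584.50185321 -348.70214313   31.76776469] [-1.79970360e+02  3.23073880e-02  2.46268805e+01] [-6.92907738  6.55086835  8.97293422] [1.11080058 1.20960776 0.92527248] 13.329521841861725 51.465461945626885
```

The torque rises at once to about 1 Nm, against 0.1 Nm when it was turning freely. So the knob is at its clockwise stop. I'll relax, release, and retreat for a final check.

{"api": "jog_arm", "payload": {"rows": [[[0,0,0],[0,0,-0.03]],[[0,0,0],[0,0,-0.05]],[[0,0,0],[0,0,-0.05]]]}}

```text
time: 55.65
tool_pos: [584.5, -348.7, 31.7]
tcp_rot: [-180.0, 0.0, 27.5]
ft_force: [-7.3, 8.4, 8.4]
finger_gap: 13.0
grip_force: 40.6
```

{"api": "jog_arm", "payload": {"rows": [[[0,0,0],[0,0,0]],[[0,0,0],[0,0,0]],[[0,0,0],[0,0,0]],[[0,0,-20],[0,0,0]],[[0,0,-60],[0,0,0]],[[0,0,-100],[0,0,0]],[[0,0,-130],[0,0,0]],[[0,0,-150],[0,0,0]]], "grip": 36}}

```text
time: 56.45
tool_pos: [585.6, -350.3, 183.5]
tcp_rot: [179.8, -0.1, 27.4]
ft_force: [1.4, 0.1, -0.6]
finger_gap: 35.7
grip_force: 0.0
```

{"api": "jog_arm", "payload": {"rows": [[[-40,0,0],[0,0,0]],[[-80,20,0],[0,0,0]],[[-120,40,0],[0,0,0]],[[-160,60,0],[0,0,0]],[[-190,80,0],[0,0,0]],[[-190,80,0],[0,0,0]]]}}

```text
time: 57.05
tool_pos: [449.3, -512.3, 179.7]
tcp_rot: [179.9, 0.1, 27.2]
ft_force: [0.3, 0.0, 0.6]
finger_gap: 35.9
grip_force: 0.0
```

Run:
```python
from h import *
print(tcp()[0]);knobs(z0=56,z1=80)
p,d=r.snapshot("top");C=cloud("top",d)
cv2.imwrite("pics/k3.png",cv2.resize(p[130:290,80:450],None,fx=2.1,fy=2.1))
a=C[175:220,375:412].reshape(-1,3);a=a[(a[:,2]>42)&(a[:,2]<58)]
print("knob",len(a),len(a) and cv2.minAreaRect(a[:,:2].astype(np.float32)))
```

```text
[ 449.34735607 -512.3021836   179.74512993]
[ 822.3 -102.3] 15.5 79.7 [294.  99.]
[743.5 -45.9] 8.2 71.9 [272. 128.]
[680.  307.7] 8.8 70.8 [129. 154.]
[ 577.4 -242.2] 8.1 79.2 [352. 194.]
[ 572.7 -167.7] 9.6 79.4 [322. 196.]
[ 517.  -207.4] 9.5 76.6 [338. 218.]
[453.9 386.7] 8.8 74.5 [ 96. 246.]
knob 102 ((584.9520263671875, -350.6983642578125), (40.600196838378906, 15.153773307800293), 27.667009353637695)
```

View pics/k3.png

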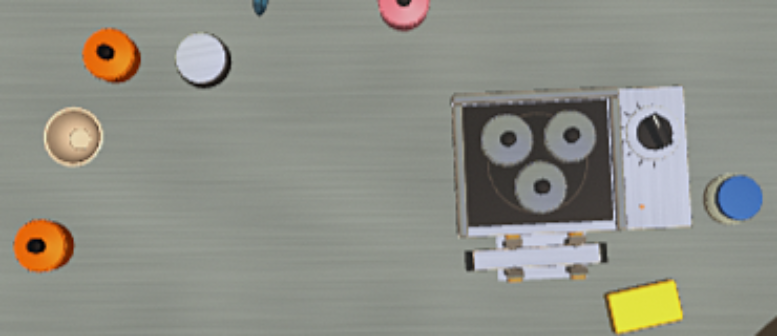

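Everything checks out. The mark sits on the last dial tick, the bar is in both clips, three pots are on the glass, the bystanders look untouched and the arm is clear.

```bash
python3 -c "
from bench import r
print(r.hand_in())"
```

```text
the job is handed in; nothing more can be done
None
```

I handed the job in (no verdict came back): all three pots stand on the glass inside the rails, the bar was walked end over end into both clips and pressed flat (centre about 8 mm off the seat, 20 mm allowed), and the thermostat is at its clockwise stop, though I over-wound it past the stop at about 38 Nm before it sprang back.

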